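# Close the leak-test pot: four cover knobs crosswise in two passes

### The job

Close the leak-test pot by tightening the four knobs on its cover clockwise, always crosswise, from a knob to the one diagonally opposite. In a first pass only nip each knob lightly against the cover (about 0.15 N m); then go round crosswise again and bring each up to about 0.4 N m, so that the gasket is squeezed evenly and no knob is over-tightened. Leave the tools and vials that lie and stand beside the pot where they are.

Things in the scene. Friction and masses are not known exactly. Their poses are not given: they have to be found in the camera images.
- pot: Leak-test pot, fixed to the bench: dark square foot plate 130 x 130 mm, round aluminium body, square flange 136 x 136 mm with its top 60 mm above the bench, brass hose port low on its -y side. Origin at the centre of the underside, at bench height, z up. Four upright studs at (+-45, +-45) mm in its frame, 90 mm apart along the sides; their tops are 116 mm above the bench.
- cover: Loose square metal cover plate 136 x 136 x 10 mm with a round sight glass in the middle (its frame stands 4 mm proud), lying on the pot's springy rubber gasket, the four studs through its corner holes. Origin at the centre of its underside, 64 mm above the bench at the start; its top face is 10 mm higher.
- knob_0: Far left knob (as seen with the pot square), on the stud at (45, 45) mm in the pot's frame; knob_2 is diagonally opposite. Black fluted round hand knob, 42 mm across, 29 mm high; grip it across its sides from above at any yaw. Origin on the stud's axis 100 mm above the bench, where to grip, about 9 mm below the knob's top. A steel washer 37 mm across under the knob ends about 26 mm below the origin.
- knob_1: Near left knob, on the stud at (-45, 45) mm; knob_3 is diagonally opposite. Same as knob_0. All knobs: clockwise from above tightens, sinking 8 mm a turn (the origin given does not sink with the knob), and they stay where left. At the start each is loose, its washer 0.1 to 1.4 mm above the cover, which cannot be seen and must be felt.
- knob_2: Near right knob, on the stud at (-45, -45) mm; knob_0 is diagonally opposite. Same as knob_0. All knobs: turning takes about 0.03 N m until the washer touches, then grows by about 0.3 to 0.4 N m per rad: 0.15 N m is nipped (about 12 N on the cover), 0.4 N m is tight (about 40 N), beyond 0.55 N m is over-tight. The grip still feels this moment when turning pauses.
- knob_3: Far right knob, on the stud at (45, -45) mm; knob_1 is diagonally opposite. Same as knob_0. All knobs: from loose to nipped takes 0.3 to 1.5 rad, from nipped to tight about 0.5 to 1.0 rad; tightening one takes a few N off its neighbours. A firm grip (about 50 N) keeps hold; steps under 0.1 rad may only take up give.
- side_cutters: Bystander: red-handled side cutters, 127 x 46 x 12 mm, lying to the right of the pot. Origin at the centre of its underside.
- screwdriver_0: Bystander: screwdriver with a yellow handle, 181 x 24 x 23 mm, lying beyond the pot. Origin at the centre of its underside.
- vial_0: Bystander: capped vial, 16 mm across and 44 mm high, standing to the left of the pot. Origin at the centre of its underside.
- vial_1: Bystander: capped vial, 16 mm across and 44 mm high, standing to the left of the pot, nearer the robot. Origin at the centre of its underside.

How it is judged:
On the way:
1. first pass done: all four knobs are nipped (each presses on the cover with 4 to 22 N) (contact force between knob_0 and cover between 4 and 22 N and contact force between knob_1 and cover between 4 and 22 N and contact force between knob_2 and cover between 4 and 22 N and contact force between knob_3 and cover between 4 and 22 N), for 0.2 s.
At the end, for the whole second after the job is handed in: each of the four knobs presses on the cover with 25 to 65 N (about 0.3 to 0.55 N m), the cover lies level to 0.02 rad, and the bystanders are where they were to 25 mm (contact force between knob_0 and cover between 25 and 65 N and contact force between knob_1 and cover between 25 and 65 N and contact force between knob_2 and cover between 25 and 65 N and contact force between knob_3 and cover between 25 and 65 N and angle between cover's own z axis and vertical below 0.02 rad and distance of each of side_cutters, screwdriver_0, vial_0, vial_1 from where it was at the start of the episode below 0.025 m); the robot touches nothing.
It fails at once if a knob is over-tightened (over 75 N on the cover) (contact force between any of knob_0, knob_1, knob_2, knob_3 and cover above 75 N).
It fails at once if first pass not crosswise: two neighbouring knobs are nipped (over 5 N) while both others are still loose (under 1 N) ((contact force between each of knob_0, knob_1 and cover above 5 N and contact force between each of knob_2, knob_3 and cover below 1 N) or (contact force between each of knob_1, knob_2 and cover above 5 N and contact force between each of knob_3, knob_0 and cover below 1 N) or (contact force between each of knob_2, knob_3 and cover above 5 N and contact force between each of knob_0, knob_1 and cover below 1 N) or (contact force between each of knob_3, knob_0 and cover above 5 N and contact force between each of knob_1, knob_2 and cover below 1 N)).
It fails at once if second pass not crosswise: two neighbouring knobs are tight (over 28 N) while both others are not (under 20 N) ((contact force between each of knob_0, knob_1 and cover above 28 N and contact force between each of knob_2, knob_3 and cover below 20 N) or (contact force between each of knob_1, knob_2 and cover above 28 N and contact force between each of knob_3, knob_0 and cover below 20 N) or (contact force between each of knob_2, knob_3 and cover above 28 N and contact force between each of knob_0, knob_1 and cover below 20 N) or (contact force between each of knob_3, knob_0 and cover above 28 N and contact force between each of knob_1, knob_2 and cover below 20 N)).
It fails at once if a bystander (side cutters, screwdriver or one of the two vials beside the pot) is pushed more than 25 mm (distance of any of side_cutters, screwdriver_0, vial_0, vial_1 from where it was at the start of the episode above 0.025 m).
It also fails if it takes over 72 s, if anything falls off the work surface, if the arm or the gripper's body presses on something with over 40 N, if the wrist force passes 120 N, or if a joint passes its speed limit or range.

### The arm

A 6-joint arm with a two-finger parallel gripper is mounted at the origin on a cart in front of the work surface, level with it; the furniture and walls round the work are solid. World frame = base frame: x ahead of the robot, y to its left, z up, the work surface at z = 0. Lengths are in m, angles in rad, forces in N, time in s.
With the tool pointing down it reaches from about 0.325 to 0.9 m from the base axis. Payload 3.5 kg.
Tool frame: the origin (TCP) lies at the very end of the fingers, on their centre line; the grasp point (between the pads) lies 19 mm behind it; y points along the fingers, z is the direction in which the jaws open and shut, and the axes are right-handed (so a half turn about y gives the same grasp; the last joint's range is limited). The gripper opens to 85 mm and grips with 20 to 120 N. Pads are 22 mm wide; open, the fingers measure 114 mm over their backs; the gripper's body (76 mm by 85 mm) begins 54 mm behind the grasp point. The pads swing forward as they close: fully open they stand 13 mm farther back than shut.
Start: joints at [-1.302, 0.276, -0.026, 1.268, 0, 1.467], TCP at [0.227, -0.582, 0.231] pointing down, gripper open.
Joint ranges: [-3.12, 3.12], [-0.85, 1.88], [-1.08, 1.24], [-1.95, 2.15], [-1.57, 1.53], [-3.14, 3.14]. Speed limits (rad/s): [2.57, 2.57, 3.14, 3.14, 3.14, 3.14].

### API

Orientations are given as a unit quaternion [x, y, z, w].
In Python, from rig import readout, grab_frame, camera_info, hand_in, models gives the robot as it stands. The module is installed in compiled form; this text tells all that it offers.
- The arm moves only by the tool servo_tool, never from a script. Its argument "steps" is one flat list of numbers, 7 for each row, row after row: the shift along the tool's x, y, z in m, then the turn, a rotation vector about the tool's x, y, z in degrees, then the closure, from 0 (fully open) to 1 (shut). A call has 1 to 5 rows; each row is the pose to reach, as a shift and turn from the pose commanded when the call began, along the tool's axes at that moment; what a row does not reach only later rows make up. A row lasts 1/12 s, in which the tool goes at most 41.7 mm and 7.16 degrees, less where a joint would pass 70% of its speed; a pose out of reach is approached as far as the arm can. A call with a gripper value outside its range is refused whole. The fingers move at their own pace and stop on an object; the grip force is fixed at half the most. Time passes only in rows, so rows that repeat a pose let the fingers close. It gives the time, the measured TCP pose, the force and the opening at its end, in the units of the state.
- readout.get_obs(): the state, without advancing time (a new reading comes with each control period).
- grab_frame(name): name is "scene" or "top"; returns the picture (400x640x3 uint8, red, green, blue); there is no depth.
- camera_info(name): a dict with "fx", "fy", "cx", "cy" (pixels), "distortion" ([k1, k2, p1, p2, k3] as OpenCV has them; the pictures are not rectified), "origin" and "attitude" of the camera in the world. Camera axes: x right, y up, looking along -z (the intrinsics and any distortion apply to the point x, -y, -z); pixel columns grow to the right and rows downward; lengths in m; the calibration is good to about 2 mm. A picture is of the moment at which its call begins. camera_info takes no time and is no camera call.
- hand_in(): hands the job in, once; it reports no verdict.
Trained networks look in the newest picture that a camera, given by its name, has taken for a name from the list of things; names that differ only in an ending like _2 or _b are one class to them, and where a whole thing is asked for, a point or a joint stands for the part that bears it (a point fixed in the world has none). Each returns a list of dicts, best first, with "p" (0 to 1); they miss things now and then, are a little off and sometimes report something else, mostly with a low value. They report only what shows in the picture. A call takes as long as a camera call.
- models.recognise(camera, thing): "at" ([x, y, z] in m, in the coordinates of the camera as it stood for that picture, good to about 4 mm: the middle of the surface that is visible of it).
The state is a dict: "time_s": time; "joints": joint angles; "joint_vel": joint speeds; "effort": joint torques, N m; "ee_pos": TCP position; "tcp_rot": TCP orientation; "ft_force": force on the tool from outside, world axes, zero at the start; "ft_torque": the same for the moment, N m; "grip_width": finger opening in m.
Only numpy, scipy, OpenCV 4.12 (cv2) and the standard library are available. Lean on these libraries where they do the work, as an engineer would, in place of code of your own. Each camera call takes 0.05 s, during which the arm holds its last target. There are 200 camera calls.

## Working session

There is one attempt and no reset: what is moved stays moved. The work goes in short steps, Python scripts to look and compute and a tool call to move; the robot and the scene stay as the last step left them, time stands still between calls to the robot, and variables do not carry over. Pictures are saved under pics/ and viewed, about 8 in all and at most 12, crops included, and the job is handed in when it is done.

Besides the shell and the picture viewer there is one more tool, called after "Emit:" as name(argument=value, ...), one argument or row to a line, values as JSON. servo_tool: Moves the arm, as the interface text tells. Its arguments: {"type":"object","properties":{"steps":{"type":"array"}},"required":["steps"]}

```bash
mkdir -p pics; cat > h.py <<'E'
import numpy as np, cv2
from scipy.spatial.transform import Rotation as R
from rig import readout, grab_frame, camera_info, hand_in, models
def cam(n):
    c=camera_info(n); a=np.array(c["attitude"],float)
    Rm=a if a.shape==(3,3) else R.from_quat(a).as_matrix()
    return c,np.array(c["origin"]),Rm
def towld(n,p):
    c,o,Rm=cam(n); return o+Rm@np.array(p)
def proj(n,P):
    c,o,Rm=cam(n); q=(np.atleast_2d(P)-o)@Rm; q=q*[1,-1,-1]
    K=np.array([[c["fx"],0,c["cx"]],[0,c["fy"],c["cy"]],[0,0,1.]])
    return cv2.projectPoints(q,np.zeros(3),np.zeros(3),K,np.array(c["distortion"],float))[0][:,0]
E
python3 - <<'E'
from h import *
np.set_printoptions(precision=4,suppress=True)
for n in("top","scene"):
    im=grab_frame(n); cv2.imwrite(f"pics/{n}0.png",im[:,:,::-1]); print(n,camera_info(n))
    for t in("knob_0","cover","pot","vial_0","side_cutters","screwdriver_0"):
        for d in models.recognise(n,t): print(t,round(d["p"],2),towld(n,d["at"]))
print(readout.get_obs())
E
```

```text
top {'fx': 473.51265102356655, 'fy': 473.51265102356655, 'cx': 326.07098380509996, 'cy': 196.80194759410358, 'distortion': array([0.0064, 0.    , 0.    , 0.    , 0.    ]), 'origin': array([0.4021, 0.1506, 0.935 ]), 'attitude': array([ 0.0586, -0.0752, -0.6953,  0.7123])}
knob_0 0.95 [0.4921 0.1137 0.1051]
knob_0 0.91 [0.5095 0.0246 0.1126]
knob_0 0.83 [0.582  0.1285 0.1069]
knob_0 0.78 [0.5928 0.0408 0.1075]
knob_0 0.23 [0.543  0.0785 0.0812]
cover 0.96 [0.5462 0.0772 0.0785]
pot 0.66 [0.5296 0.0592 0.1108]
vial_0 0.51 [0.4971 0.1893 0.0465]
vial_0 0.39 [0.5099 0.0247 0.1126]
vial_0 0.37 [0.5412 0.1762 0.0459]
side_cutters 0.62 [ 0.5836 -0.0485  0.0093]
screwdriver_0 0.82 [0.6454 0.1248 0.0193]
screwdriver_0 0.55 [0.5965 0.041  0.1094]
scene {'fx': 454.74107801061785, 'fy': 454.74107801061785, 'cx': 323.9407937838629, 'cy': 214.25420483811246, 'distortion': array([-0.0766,  0.    ,  0.    ,  0.    ,  0.    ]), 'origin': array([0.0278, 0.5748, 0.5946]), 'attitude': array([-0.1904,  0.4169,  0.7995, -0.3883])}
knob_0 0.87 [0.573  0.1342 0.0979]
knob_0 0.87 [0.4847 0.1273 0.0984]
knob_0 0.83 [0.591  0.0465 0.0983]
knob_0 0.65 [0.4994 0.0343 0.1   ]
cover 0.95 [0.5438 0.0846 0.0745]
pot 0.76 [0.5076 0.1213 0.0612]
vial_0 0.68 [0.4902 0.1944 0.03  ]
vial_0 0.59 [0.5398 0.1805 0.0249]
side_cutters 0.73 [0.4995 0.0337 0.0984]
side_cutters 0.63 [ 0.5309 -0.0651  0.0083]
side_cutters 0.61 [0.637  0.158  0.0179]
screwdriver_0 0.82 [0.6382 0.1571 0.0179]
{'time_s': 0.7, 'joints': array([-1.3024,  0.2763, -0.0264,  1.268 , -0.    ,  1.4674]), 'joint_vel': array([-0.0001, -0.0003, -0.0004, -0.0002,  0.0003, -0.0001]), 'effort': array([  0.0004, -44.5328,  29.548 ,   0.0007,  -0.    ,   0.    ]), 'ee_pos': array([ 0.2271, -0.5823,  0.2314]), 'tcp_rot': array([ 0.1307, -0.6949,  0.695 , -0.1307]), 'ft_force': array([ 1.0981, -0.9651,  0.0045]), 'ft_torque': array([ 0.0408, -0.0301, -0.0075]), 'grip_width': 0.08523794749435665}
```

View pics/top0.png

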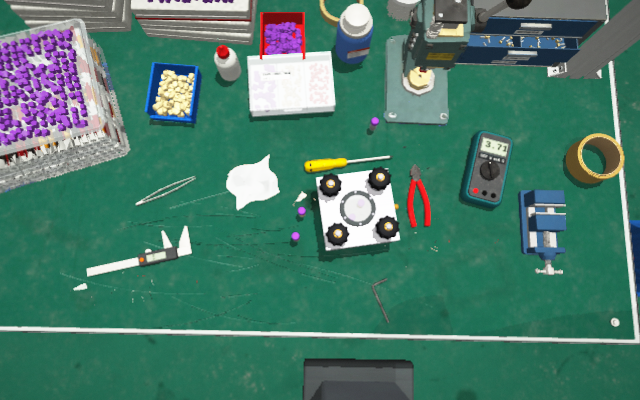

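View pics/scene0.png

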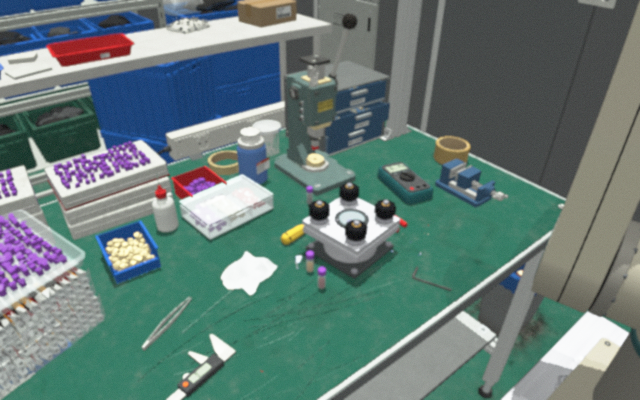

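```bash
cat > fit.py <<'E'
from h import *
from scipy.optimize import least_squares
S=np.array([[45,45],[-45,45],[-45,-45],[45,-45]])/1e3
def pts(v,z):
    c,s=np.cos(v[2]),np.sin(v[2]); return np.c_[S@np.array([[c,s],[-s,c]])+v[:2],np.full(4,z)]
E
python3 - <<'E'
from fit import *
v0=[.544,.078,.175]
out=[]
for n in("top","scene"):
    im=cv2.imread(f"pics/{n}0.png"); p=proj(n,pts(v0,.116)); c=p.mean(0).astype(int)
    x0,y0=c-[50,44]; cr=cv2.resize(im[y0:y0+88,x0:x0+100],None,fx=6,fy=6,interpolation=cv2.INTER_CUBIC)
    for q in p:
        u=((q-[x0,y0]+.5)*6).astype(int); cv2.drawMarker(cr,tuple(map(int,u)),(0,255,0),cv2.MARKER_CROSS,14,1)
    print(n,x0,y0,p); out.append(cr)
cv2.imwrite("pics/c1.png",cv2.resize(np.hstack(out),None,fx=.66,fy=.66))
E
```

```text
top 307 162 [[327.93182005 185.18452739]
 [335.88602064 235.32436966]
 [386.7676525  227.61525173]
 [377.86666742 177.90839527]]
scene 303 158 [[319.40647408 202.77755051]
 [357.22805977 222.05541763]
 [386.20990515 201.38989185]
 [349.25430646 184.36620597]]
```

View pics/c1.png

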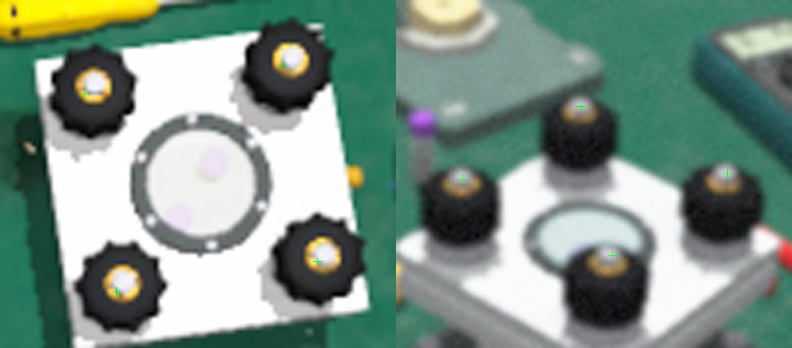

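```bash
python3 - <<'E'
from fit import *
np.set_printoptions(precision=4,suppress=True)
ot=np.array([[95,85],[122,284],[323,256],[292,60]])/3.96+[306.5,161.5]
os=(np.array([[460,176],[607,257],[724,173],[580,105]])-[396,0])/3.96+[302.5,157.5]
for nm,w in(("both",(1,1)),("top",(1,0)),("scene",(0,1))):
    f=lambda v:np.r_[w[0]*(proj("top",pts(v,.116))-ot).ravel(),w[1]*(proj("scene",pts(v,.116))-os).ravel()]
    r=least_squares(f,[.544,.078,.175],x_scale=.01); print(nm,r.x,np.abs(r.fun).max())
    if nm=="both":
        P=pts(r.x,.1);print(P)
        o=readout.get_obs(); T=R.from_quat(o["tcp_rot"]); print(T.as_matrix(), o["ee_pos"])
E
```

```text
both [0.5472 0.0759 0.1573] 1.6068403874282637
[[0.5846 0.1273 0.1   ]
 [0.4957 0.1133 0.1   ]
 [0.5098 0.0244 0.1   ]
 [0.5987 0.0385 0.1   ]]
[[-0.9317 -0.      0.3633]
 [-0.3633 -0.0001 -0.9317]
 [ 0.     -1.      0.0001]] [ 0.2271 -0.5823  0.2314]
top [0.5472 0.0747 0.1564] 0.23758574234102525
scene [0.5456 0.0787 0.1592] 0.6049580018726886
```

```bash
cat > plan.py <<'E'
from fit import *
V=[.5472,.0759,.1573]
K=pts(V,.1)
def chain(p,T,segs):
    """segs: list of (target_world_pos, tool-y turn deg total, nrows, closure); prints 5-row calls"""
    p=np.array(p,float); rows=[]; a=0.
    for q,t,n,c in segs:
        q=np.array(q,float)
        for i in range(1,n+1): rows.append((p+(q-p)*i/n,a+t*i/n,c))
        p=q;a+=t
    p0=np.array(readout.get_obs()["ee_pos"]) ; a0=0.
    for k in range(0,len(rows),5):
        M=(T*R.from_euler("y",a0,degrees=True)).as_matrix(); out=[]
        for q,b,c in rows[k:k+5]:
            d=np.round(M.T@(q-p0),3); w=round(b-a0,1); out+=[*map(float,d),0,w,0,c]; 
        p0=p0+M@d; a0+=w
        print([x if x else 0 for x in out])
def now():
    o=readout.get_obs(); return o,o["ee_pos"],R.from_quat(o["tcp_rot"])
E
python3 - <<'E'
from plan import *
o,p,T=now()
chain(p,T,[([.584,.127,.165],-140,20,.25),([.584,.127,.15],0,5,.25)])
E
```

```text
[-0.03, 0.003, -0.027, 0, -7.0, 0, 0.25, -0.059, 0.007, -0.053, 0, -14.0, 0, 0.25, -0.089, 0.01, -0.08, 0, -21.0, 0, 0.25, -0.118, 0.013, -0.106, 0, -28.0, 0, 0.25, -0.148, 0.017, -0.133, 0, -35.0, 0, 0.25]
[-0.039, 0.003, -0.005, 0, -7.0, 0, 0.25, -0.078, 0.006, -0.01, 0, -14.0, 0, 0.25, -0.118, 0.01, -0.015, 0, -21.0, 0, 0.25, -0.157, 0.013, -0.019, 0, -28.0, 0, 0.25, -0.197, 0.016, -0.024, 0, -35.0, 0, 0.25]
[-0.035, 0.003, 0.018, 0, -7.0, 0, 0.25, -0.07, 0.007, 0.037, 0, -14.0, 0, 0.25, -0.105, 0.01, 0.056, 0, -21.0, 0, 0.25, -0.14, 0.013, 0.074, 0, -28.0, 0, 0.25, -0.175, 0.017, 0.093, 0, -35.0, 0, 0.25]
[-0.018, 0.003, 0.035, 0, -7.0, 0, 0.25, -0.036, 0.006, 0.071, 0, -14.0, 0, 0.25, -0.054, 0.01, 0.106, 0, -21.0, 0, 0.25, -0.072, 0.013, 0.141, 0, -28.0, 0, 0.25, -0.09, 0.016, 0.177, 0, -35.0, 0, 0.25]
[0, 0.003, 0, 0, 0, 0, 0.25, 0, 0.006, 0, 0, 0, 0, 0.25, 0, 0.009, 0, 0, 0, 0, 0.25, 0, 0.012, 0, 0, 0, 0, 0.25, 0, 0.015, 0, 0, 0, 0, 0.25]
```

Emit:
servo_tool(
  steps=[-0.03,0.003,-0.027,0,-7.0,0,0.25,-0.059,0.007,-0.053,0,-14.0,0,0.25,-0.089,0.01,-0.08,0,-21.0,0,0.25,-0.118,0.013,-0.106,0,-28.0,0,0.25,-0.148,0.017,-0.133,0,-35.0,0,0.25],
)

```text
time_s: 1.12
ee_pos: [0.3171, -0.4033, 0.2145]
tcp_rot: [0.335, -0.622, 0.623, -0.335]
ft_force: [0.6, 0.1, -0.1]
grip_width: 0.0642
```

Emit:
servo_tool(
  steps=[-0.039,0.003,-0.005,0,-7.0,0,0.25,-0.078,0.006,-0.01,0,-14.0,0,0.25,-0.118,0.01,-0.015,0,-21.0,0,0.25,-0.157,0.013,-0.019,0,-28.0,0,0.25,-0.197,0.016,-0.024,0,-35.0,0,0.25],
)

```text
time_s: 1.53
ee_pos: [0.4066, -0.2258, 0.1985]
tcp_rot: [-0.507, 0.492, -0.493, 0.507]
ft_force: [0.9, -0.2, 0.2]
grip_width: 0.0641
```

Emit:
servo_tool(
  steps=[-0.035,0.003,0.018,0,-7.0,0,0.25,-0.07,0.007,0.037,0,-14.0,0,0.25,-0.105,0.01,0.056,0,-21.0,0,0.25,-0.14,0.013,0.074,0,-28.0,0,0.25,-0.175,0.017,0.093,0,-35.0,0,0.25],
)

```text
time_s: 1.95
ee_pos: [0.4956, -0.0484, 0.1817]
tcp_rot: [-0.632, 0.317, -0.318, 0.632]
ft_force: [0.9, 0.1, 1.3]
grip_width: 0.064
```

Emit:
servo_tool(
  steps=[-0.018,0.003,0.035,0,-7.0,0,0.25,-0.036,0.006,0.071,0,-14.0,0,0.25,-0.054,0.01,0.106,0,-21.0,0,0.25,-0.072,0.013,0.141,0,-28.0,0,0.25,-0.09,0.016,0.177,0,-35.0,0,0.25],
)

```text
time_s: 2.37
ee_pos: [0.5848, 0.129, 0.1653]
tcp_rot: [0.698, -0.113, 0.113, -0.698]
ft_force: [0.2, -0.8, 0.7]
grip_width: 0.0638
```

Emit:
servo_tool(
  steps=[0,0.021,-0.002,0,0,0,0.25,0,0.042,-0.002,0,0,0,0.25,0,0.063,-0.002,0,0,0,0.25,0,0.084,-0.002,0,0,0,0.25,0,0.084,-0.002,0,0,0,0.25],
)

```text
time_s: 2.78
ee_pos: [0.5799, 0.1249, 0.0769]
tcp_rot: [0.699, -0.118, 0.112, -0.697]
ft_force: [-1.8, 0.3, -0.1]
grip_width: 0.0638
```

Emit:
servo_tool(
  steps=[0,0,0,0,0,0,1,0,0,0,0,0,0,1,0,0,0,0,0,0,1,0,0,0,0,0,0,1],
)

```text
time_s: 3.12
ee_pos: [0.5848, 0.1273, 0.0828]
tcp_rot: [-0.696, 0.114, -0.115, 0.7]
ft_force: [1.2, 5.6, -5.6]
grip_width: 0.0404
```

```bash
cat > s.py <<'E'
from h import *
np.set_printoptions(precision=3,suppress=True)
o=readout.get_obs()
print(o["time_s"],o["ee_pos"],"F",o["ft_force"],"M",o["ft_torque"],"w",round(o["grip_width"],4),"j",o["joints"],"eff6",o["effort"][5])
E
python3 s.py
```

```text
3.1167 [0.585 0.127 0.083] F [ 1.24   5.614 -5.571] M [ 1.137 -0.158 -0.007] w 0.0404 j [ 0.104  0.343 -0.269  0.955  0.005  0.429] eff6 -0.010333441605325788
```

Emit:
servo_tool(
  steps=[0,0,0,0,7,0,1,0,0,0,0,14,0,1,0,0,0,0,20,0,1,0,0,0,0,20,0,1],
)

```text
time_s: 3.45
ee_pos: [0.5848, 0.1273, 0.0824]
tcp_rot: [-0.665, 0.235, -0.235, 0.669]
ft_force: [2.5, 6.1, -7.7]
grip_width: 0.0399
```

```bash
python3 s.py
```

```text
3.45 [0.585 0.127 0.082] F [ 2.471  6.12  -7.703] M [ 1.118 -0.321 -0.046] w 0.0399 j [ 0.104  0.343 -0.27   0.955  0.005  0.782] eff6 0.50959886983037
```

Emit:
servo_tool(
  steps=[0,0,0,0,7,0,1,0,0,0,0,14,0,1,0,0,0,0,14,0,1,0,0,0,0,14,0,1],
)

```text
time_s: 3.78
ee_pos: [0.5847, 0.1273, 0.0821]
tcp_rot: [-0.632, 0.314, -0.314, 0.636]
ft_force: [3.3, 5.0, -7.6]
grip_width: 0.0402
```

```bash
python3 s.py
```

```text
3.7833 [0.585 0.127 0.082] F [ 3.292  4.954 -7.622] M [ 1.195 -0.426 -0.064] w 0.0402 j [ 0.104  0.343 -0.27   0.954  0.005  1.023] eff6 0.030057833064347506
```

Emit:
servo_tool(
  steps=[0,0,0,0,7,0,1,0,0,0,0,12,0,1,0,0,0,0,12,0,1,0,0,0,0,12,0,1],
)

```text
time_s: 4.12
ee_pos: [0.5847, 0.1272, 0.0819]
tcp_rot: [-0.596, 0.378, -0.378, 0.599]
ft_force: [2.3, 6.4, -9.3]
grip_width: 0.0402
```

```bash
python3 s.py
```

```text
4.1167 [0.585 0.127 0.082] F [ 2.34   6.389 -9.293] M [ 1.093 -0.513 -0.031] w 0.0402 j [ 0.104  0.344 -0.27   0.954  0.005  1.232] eff6 0.014978267136029899
```

Emit:
servo_tool(
  steps=[0,0,0,0,7,0,1,0,0,0,0,14,0,1,0,0,0,0,14,0,1,0,0,0,0,14,0,1],
)

```text
time_s: 4.45
ee_pos: [0.5847, 0.1272, 0.0816]
tcp_rot: [-0.545, 0.449, -0.448, 0.549]
ft_force: [2.5, 6.1, -10.8]
grip_width: 0.0399
```

```bash
cat > s.py <<'E'
from h import *
import sys
np.set_printoptions(precision=3,suppress=True)
L=[readout.get_obs()]
for i in range(int(sys.argv[1]) if len(sys.argv)>1 else 3): grab_frame("top"); L.append(readout.get_obs())
o=L[-1]; m=lambda k:np.mean([x[k] for x in L],0)
print(round(o["time_s"],2),o["ee_pos"],"F",m("ft_force"),"M",m("ft_torque"),"Mz",np.array([x["ft_torque"][2] for x in L]),"w",round(o["grip_width"],4),"j1,6",o["joints"][[0,5]],"eff6",np.array([x["effort"][5] for x in L]))
E
python3 s.py
```

```text
4.6 [0.585 0.127 0.082] F [  2.816   6.076 -10.796] M [ 1.186 -0.608 -0.044] Mz [-0.05  -0.012 -0.062 -0.054] w 0.0399 j1,6 [0.104 1.476] eff6 [ 0.033 -0.014 -0.023 -0.024]
```

Emit:
servo_tool(
  steps=[-0.0005,0.0005,0,0,7,0,1,-0.001,0.001,0,0,12,0,1,-0.001,0.001,0,0,12,0,1,-0.001,0.001,0,0,12,0,1],
)

```text
time_s: 4.93
ee_pos: [0.5847, 0.1272, 0.0813]
tcp_rot: [-0.496, 0.502, -0.502, 0.499]
ft_force: [3.1, 5.0, -5.3]
grip_width: 0.0402
```

```bash
python3 s.py
```

```text
5.08 [0.585 0.127 0.081] F [ 2.68   5.007 -6.013] M [ 0.979 -0.441 -0.049] Mz [-0.048 -0.059 -0.04  -0.05 ] w 0.0398 j1,6 [0.105 1.685] eff6 [-0.009 -0.056 -0.061 -0.061]
```

Emit:
servo_tool(
  steps=[0,0,0,0,7,0,1,0,0,0,0,12,0,1,0,0,0,0,12,0,1,0,0,0,0,12,0,1],
)

```text
time_s: 5.42
ee_pos: [0.5847, 0.1272, 0.0812]
tcp_rot: [-0.441, 0.552, -0.551, 0.444]
ft_force: [1.9, 5.8, -6.4]
grip_width: 0.0402
```

```bash
python3 s.py 2
```

```text
5.52 [0.585 0.127 0.081] F [ 2.426  5.6   -6.701] M [ 1.009 -0.521 -0.112] Mz [-0.164 -0.129 -0.043] w 0.04 j1,6 [0.105 1.895] eff6 [-0.068 -0.1   -0.106]
```

Emit:
servo_tool(
  steps=[0,0,0,0,6,0,1,0,0,0,0,10,0,1,0,0,0,0,10,0,1,0,0,0,0,10,0,1],
)

```text
time_s: 5.85
ee_pos: [0.5846, 0.1272, 0.081]
tcp_rot: [-0.391, 0.589, -0.588, 0.394]
ft_force: [3.4, 5.3, -7.3]
grip_width: 0.0401
```

```bash
python3 s.py 3
```

```text
6.0 [0.585 0.127 0.081] F [ 2.971  5.063 -7.509] M [ 1.005 -0.564 -0.146] Mz [-0.151 -0.183 -0.187 -0.063] w 0.0401 j1,6 [0.105 2.069] eff6 [-0.111 -0.134 -0.138 -0.139]
```

```bash
python3 - <<'E'
from plan import *
o,p,T=now(); print(K[2])
k=K[2]; q=lambda z:[k[0],k[1],z]
chain(p,T,[(p,0,3,.25),(p+[0,0,.057],0,3,.25),(q(.138),-56,8,.25),(q(.083),-34,5,.25),(q(.082),0,1,.25)])
E
```

```text
[0.50980492 0.02440623 0.1       ]
[0, 0, 0, 0, 0, 0, 0.25, 0, 0, 0, 0, 0, 0, 0.25, 0, 0, 0, 0, 0, 0, 0.25, 0, -0.019, 0, 0, 0, 0, 0.25, 0, -0.038, 0, 0, 0, 0, 0.25]
[0, -0.019, 0, 0, 0, 0, 0.25, 0.015, -0.019, -0.004, 0, -7.0, 0, 0.25, 0.031, -0.019, -0.007, 0, -14.0, 0, 0.25, 0.046, -0.019, -0.011, 0, -21.0, 0, 0.25, 0.062, -0.019, -0.015, 0, -28.0, 0, 0.25]
[0.012, 0, -0.01, 0, -7.0, 0, 0.25, 0.024, 0, -0.021, 0, -14.0, 0, 0.25, 0.035, 0, -0.031, 0, -21.0, 0, 0.25, 0.047, 0, -0.042, 0, -28.0, 0, 0.25, 0.047, 0.011, -0.042, 0, -34.8, 0, 0.25]
[0.001, 0.011, 0, 0, -6.8, 0, 0.25, 0.001, 0.022, 0, 0, -13.6, 0, 0.25, 0.001, 0.033, 0, 0, -20.4, 0, 0.25, 0.001, 0.044, 0, 0, -27.2, 0, 0.25, 0.001, 0.045, 0, 0, -27.2, 0, 0.25]
```

Emit:
servo_tool(
  steps=[0,0,0,0,0,0,0.25,0,0,0,0,0,0,0.25,0,0,0,0,0,0,0.25,0,-0.019,0,0,0,0,0.25,0,-0.038,0,0,0,0,0.25],
)

```text
time_s: 6.42
ee_pos: [0.5823, 0.1254, 0.1182]
tcp_rot: [-0.393, 0.589, -0.588, 0.391]
ft_force: [0.6, -0.4, -0.7]
grip_width: 0.064
```

Emit:
servo_tool(
  steps=[0,-0.019,0,0,0,0,0.25,0.015,-0.019,-0.004,0,-7.0,0,0.25,0.031,-0.019,-0.007,0,-14.0,0,0.25,0.046,-0.019,-0.011,0,-21.0,0,0.25,0.062,-0.019,-0.015,0,-28.0,0,0.25],
)

```text
time_s: 6.83
ee_pos: [0.5459, 0.0738, 0.1386]
tcp_rot: [-0.524, 0.474, -0.475, 0.524]
ft_force: [-0.5, -1.1, -0.3]
grip_width: 0.0639
```

Emit:
servo_tool(
  steps=[0.012,0,-0.01,0,-7.0,0,0.25,0.024,0,-0.021,0,-14.0,0,0.25,0.035,0,-0.031,0,-21.0,0,0.25,0.047,0,-0.042,0,-28.0,0,0.25,0.047,0.011,-0.042,0,-35,0,0.25],
)

```text
time_s: 7.25
ee_pos: [0.5084, 0.0218, 0.1289]
tcp_rot: [0.643, -0.294, 0.297, -0.642]
ft_force: [-0.0, 0.0, -0.2]
grip_width: 0.0638
```

Emit:
servo_tool(
  steps=[0.001,0.011,0,0,-7,0,0.25,0.001,0.022,0,0,-14,0,0.25,0.001,0.033,0,0,-20,0,0.25,0.001,0.044,0,0,-27,0,0.25,0.001,0.045,0,0,-27,0,0.25],
)

```text
time_s: 7.67
ee_pos: [0.5075, 0.0228, 0.0803]
tcp_rot: [0.694, -0.139, 0.138, -0.693]
ft_force: [-0.9, -0.4, 0.8]
grip_width: 0.0639
```

```bash
python3 s.py 2
```

```text
7.77 [0.509 0.023 0.082] F [-0.15   0.256  0.493] M [-0.006  0.036 -0.055] Mz [-0.049 -0.067 -0.049] w 0.0643 j1,6 [-0.082  0.317] eff6 [-0.689 -0.246 -0.058]
```

Emit:
servo_tool(
  steps=[0.0006,0,0.0018,0,0,0,0.4,0.0006,0,0.0018,0,0,0,1,0.0006,0,0.0018,0,0,0,1,0.0006,0,0.0018,0,0,0,1,0.0006,0,0.0018,0,0,0,1],
)

```text
time_s: 8.18
ee_pos: [0.511, 0.0238, 0.0829]
tcp_rot: [0.694, -0.139, 0.14, -0.693]
ft_force: [-2.2, -1.8, 5.6]
grip_width: 0.0402
```

```bash
python3 s.py 1
```

```text
8.23 [0.511 0.024 0.083] F [-2.299 -2.219  5.774] M [-0.601  0.466 -0.018] Mz [-0.032 -0.004] w 0.0403 j1,6 [-0.079  0.319] eff6 [-0.038 -0.038]
```

Emit:
servo_tool(
  steps=[0,0,0,0,5,0,1,0,0,0,0,10,0,1,0,0,0,0,14,0,1,0,0,0,0,14,0,1,0,0,0,0,14,0,1],
)

```text
time_s: 8.65
ee_pos: [0.5109, 0.0237, 0.0825]
tcp_rot: [0.672, -0.222, 0.223, -0.671]
ft_force: [-1.4, -3.3, 6.1]
grip_width: 0.0404
```

```bash
python3 s.py 2
```

```text
8.75 [0.511 0.024 0.083] F [-2.006 -2.634  5.9  ] M [-0.8    0.458 -0.064] Mz [-0.031 -0.067 -0.095] w 0.0401 j1,6 [-0.079  0.561] eff6 [ 0.002 -0.036 -0.043]
```

Emit:
servo_tool(
  steps=[0,0,0,0,6,0,1,0,0,0,0,12,0,1,0,0,0,0,12,0,1,0,0,0,0,12,0,1],
)

```text
time_s: 9.08
ee_pos: [0.5109, 0.0237, 0.0823]
tcp_rot: [0.645, -0.29, 0.292, -0.644]
ft_force: [-1.4, -4.0, 6.0]
grip_width: 0.04
```

```bash
python3 s.py 2
```

```text
9.18 [0.511 0.024 0.082] F [-1.134 -3.916  5.865] M [-0.921  0.432 -0.083] Mz [-0.119 -0.081 -0.048] w 0.0399 j1,6 [-0.079  0.768] eff6 [-0.01  -0.057 -0.065]
```

Emit:
servo_tool(
  steps=[0,0,0,0,6,0,1,0,0,0,0,12,0,1,0,0,0,0,12,0,1,0,0,0,0,12,0,1],
)

```text
time_s: 9.52
ee_pos: [0.5108, 0.0236, 0.0822]
tcp_rot: [0.611, -0.355, 0.357, -0.61]
ft_force: [-1.5, -4.2, 4.9]
grip_width: 0.0398
```

```bash
python3 s.py 2
```

```text
9.62 [0.511 0.024 0.082] F [-1.252 -4.442  5.557] M [-1.076  0.451 -0.093] Mz [-0.132 -0.094 -0.054] w 0.04 j1,6 [-0.079  0.977] eff6 [-0.054 -0.098 -0.106]
```

Emit:
servo_tool(
  steps=[0,0,0,0,1,0,1,0,0,0,0,2,0,1,0,0,0,0,3,0,1,0,0,0,0,4,0,1,0,0,0,0,5,0,1],
)

```text
time_s: 10.03
ee_pos: [0.5107, 0.0236, 0.0821]
tcp_rot: [0.595, -0.382, 0.383, -0.594]
ft_force: [-1.5, -4.7, 5.2]
grip_width: 0.0399
```

```bash
python3 s.py 5
```

```text
10.28 [0.511 0.024 0.082] F [-1.539 -5.12   5.517] M [-1.092  0.453  0.031] Mz [ 0.165  0.039 -0.066 -0.023  0.066  0.005] w 0.0402 j1,6 [-0.079  1.063] eff6 [-0.008  0.114  0.077  0.031  0.022  0.021]
```

```bash
cat > r.py <<'E'
from rig import readout
o=readout.get_obs(); print(round(o["time_s"],2),"Mz %.3f eff6 %.3f j6 %.4f z %.4f Fz %.1f"%(o["ft_torque"][2],o["effort"][5],o["joints"][5],o["ee_pos"][2],o["ft_force"][2]))
E
python3 r.py
```

```text
10.28 Mz 0.005 eff6 0.021 j6 1.0634 z 0.0821 Fz 5.3
```

Emit:
servo_tool(
  steps=[0,0,0,0,1.5,0,1],
)

```text
time_s: 10.37
ee_pos: [0.5107, 0.0236, 0.0821]
tcp_rot: [0.59, -0.389, 0.391, -0.589]
ft_force: [-1.4, -4.4, 6.6]
grip_width: 0.04
```

```bash
python3 r.py
```

```text
10.37 Mz 0.168 eff6 -0.196 j6 1.0897 z 0.0821 Fz 6.6
```

Emit:
servo_tool(
  steps=[0,0,0,0,1.5,0,1],
)

```text
time_s: 10.45
ee_pos: [0.5107, 0.0235, 0.0821]
tcp_rot: [0.585, -0.397, 0.399, -0.584]
ft_force: [-1.7, -4.7, 5.7]
grip_width: 0.0404
```

```bash
python3 r.py
```

```text
10.45 Mz 0.180 eff6 -0.071 j6 1.1166 z 0.0821 Fz 5.7
```

Emit:
servo_tool(
  steps=[0,0,0,0,1.5,0,1],
)

```text
time_s: 10.53
ee_pos: [0.5107, 0.0235, 0.0821]
tcp_rot: [0.58, -0.405, 0.406, -0.579]
ft_force: [-1.9, -4.9, 5.5]
grip_width: 0.0404
```

```bash
python3 r.py
```

```text
10.53 Mz 0.143 eff6 -0.051 j6 1.1428 z 0.0821 Fz 5.5
```

Emit:
servo_tool(
  steps=[0,0,0,0,1.5,0,1],
)

```text
time_s: 10.62
ee_pos: [0.5107, 0.0235, 0.0821]
tcp_rot: [0.574, -0.412, 0.414, -0.573]
ft_force: [-0.4, -5.5, 5.0]
grip_width: 0.0399
```

```bash
python3 r.py
```

```text
10.62 Mz 0.127 eff6 -0.042 j6 1.1690 z 0.0821 Fz 5.0
```

Emit:
servo_tool(
  steps=[0,0,0,0,1.5,0,1],
)

```text
time_s: 10.7
ee_pos: [0.5107, 0.0236, 0.082]
tcp_rot: [0.569, -0.42, 0.421, -0.568]
ft_force: [-1.7, -5.5, 5.3]
grip_width: 0.0403
```

```bash
python3 r.py
```

```text
10.7 Mz 0.209 eff6 -0.033 j6 1.1951 z 0.0820 Fz 5.3
```

Emit:
servo_tool(
  steps=[0,0,0,0,0,0,1],
)

```text
time_s: 10.78
ee_pos: [0.5107, 0.0235, 0.0821]
tcp_rot: [0.569, -0.42, 0.421, -0.568]
ft_force: [-1.4, -5.1, 4.9]
grip_width: 0.0399
```

```bash
python3 r.py
```

```text
10.78 Mz 0.064 eff6 0.140 j6 1.1950 z 0.0821 Fz 4.9
```

Emit:
servo_tool(
  steps=[0,0,0,0,0,0,1],
)

```text
time_s: 10.87
ee_pos: [0.5107, 0.0236, 0.0821]
tcp_rot: [0.569, -0.419, 0.421, -0.568]
ft_force: [-0.6, -5.4, 4.2]
grip_width: 0.0404
```

```bash
python3 r.py
```

```text
10.87 Mz -0.015 eff6 0.023 j6 1.1944 z 0.0821 Fz 4.2
```

```bash
sed -i 's/^    p0=np.array.*/    p0=p.copy() ; a0=0./; s/^    p=np.array(p,float); rows=\[\]; a=0\./    p=np.array(p,float); pst=p.copy(); rows=[]; a=0./; s/p0=p.copy()/p0=pst/' plan.py
cat > go.py <<'E'
from plan import *
import sys
k=int(sys.argv[1]); turn=float(sys.argv[2]); p=np.array(eval(sys.argv[3])); o,_,T=now()
q=lambda z:[K[k][0],K[k][1],z]
n=int(np.ceil(np.linalg.norm(K[k][:2]-p[:2])/.014)); r1=-min(7*n,-turn); r2=turn-r1; m=5
chain(p,T,[(p,0,2,.25),([p[0],p[1],.138],0,3,.25),(q(.138),r1,n,.25),(q(.083),r2,m,.25),(q(.082),0,1,.25)])
E
python3 go.py 1 -50 "[.5095,.0243,.082]"; python3 r.py
```

```text
[0, 0, 0, 0, 0, 0, 0.25, 0, 0, 0, 0, 0, 0, 0.25, 0, -0.019, 0, 0, 0, 0, 0.25, 0, -0.037, 0, 0, 0, 0, 0.25, 0, -0.056, 0, 0, 0, 0, 0.25]
[-0.013, 0, 0.002, 0, -7.0, 0, 0.25, -0.025, 0, 0.004, 0, -14.0, 0, 0.25, -0.038, 0, 0.006, 0, -21.0, 0, 0.25, -0.051, 0, 0.007, 0, -28.0, 0, 0.25, -0.063, 0, 0.009, 0, -35.0, 0, 0.25]
[-0.01, 0, 0.009, 0, -7.0, 0, 0.25, -0.019, 0, 0.018, 0, -14.0, 0, 0.25, -0.019, 0.011, 0.018, 0, -14.2, 0, 0.25, -0.019, 0.022, 0.018, 0, -14.4, 0, 0.25, -0.019, 0.033, 0.018, 0, -14.6, 0, 0.25]
[0, 0.011, 0, 0, -0.2, 0, 0.25, 0, 0.022, 0, 0, -0.4, 0, 0.25, 0, 0.023, 0, 0, -0.4, 0, 0.25]
10.87 Mz -0.015 eff6 0.023 j6 1.1944 z 0.0821 Fz 4.2
```

Emit:
servo_tool(
  steps=[0,0,0,0,0,0,0.25,0,0,0,0,0,0,0.25,0,-0.012,0,0,0,0,0.25,0,-0.034,0,0,0,0,0.25,0,-0.056,0,0,0,0,0.25],
)

```text
time_s: 11.28
ee_pos: [0.5088, 0.0255, 0.1366]
tcp_rot: [0.568, -0.422, 0.419, -0.568]
ft_force: [0.1, -0.4, 0.4]
grip_width: 0.0641
```

Emit:
servo_tool(
  steps=[-0.013,0,0.002,0,-7.0,0,0.25,-0.025,0,0.004,0,-14.0,0,0.25,-0.038,0,0.006,0,-21.0,0,0.25,-0.051,0,0.007,0,-28.0,0,0.25,-0.063,0,0.009,0,-35.0,0,0.25],
)

```text
time_s: 11.7
ee_pos: [0.5, 0.0889, 0.1371]
tcp_rot: [-0.669, 0.229, -0.228, 0.67]
ft_force: [-0.5, -0.3, 0.2]
grip_width: 0.064
```

Emit:
servo_tool(
  steps=[-0.01,0,0.009,0,-7.0,0,0.25,-0.019,0,0.018,0,-14.0,0,0.25,-0.019,0.011,0.018,0,-15,0,0.25,-0.019,0.022,0.018,0,-15,0,0.25,-0.019,0.033,0.018,0,-15,0,0.25],
)

```text
time_s: 12.12
ee_pos: [0.4963, 0.1134, 0.1029]
tcp_rot: [-0.693, 0.143, -0.142, 0.693]
ft_force: [-0.4, 0.3, -1.0]
grip_width: 0.064
```

Emit:
servo_tool(
  steps=[0,0.011,0,0,0,0,0.25,0,0.022,0,0,0,0,0.25,0,0.023,0,0,0,0,0.25,0,0.023,0,0,0,0,0.25],
)

```text
time_s: 12.45
ee_pos: [0.4955, 0.113, 0.0798]
tcp_rot: [0.693, -0.144, 0.141, -0.692]
ft_force: [0.1, -0.3, 0.8]
grip_width: 0.0645
```

```bash
python3 s.py 1
```

```text
12.5 [0.496 0.113 0.081] F [ 0.2   -0.038  0.272] M [ 0.01  -0.012  0.008] Mz [ 0.021 -0.004] w 0.0642 j1,6 [0.097 0.503] eff6 [0.001 0.001]
```

Emit:
servo_tool(
  steps=[0,0,0,0,0,0,1,0,0,0,0,0,0,1,0,0,0,0,0,0,1,0,0,0,0,0,0,1],
)

```text
time_s: 12.83
ee_pos: [0.497, 0.1124, 0.0824]
tcp_rot: [0.694, -0.142, 0.143, -0.692]
ft_force: [-1.8, -4.3, 6.0]
grip_width: 0.0402
```

```bash
python3 s.py 0
```

```text
12.83 [0.497 0.112 0.082] F [-1.759 -4.313  6.027] M [-0.977  0.485 -0.02 ] Mz [-0.02] w 0.0402 j1,6 [0.097 0.503] eff6 [-0.005]
```

Emit:
servo_tool(
  steps=[0,0,0,0,5,0,1,0,0,0,0,9,0,1,0,0,0,0,11,0,1,0,0,0,0,12.5,0,1],
)

```text
time_s: 13.17
ee_pos: [0.4969, 0.1121, 0.0822]
tcp_rot: [0.674, -0.217, 0.218, -0.672]
ft_force: [-1.5, -6.3, 4.2]
grip_width: 0.0406
```

```bash
python3 r.py
```

```text
13.17 Mz 0.098 eff6 -0.082 j6 0.7221 z 0.0822 Fz 4.2
```

Emit:
servo_tool(
  steps=[0,0,0,0,1.5,0,1],
)

```text
time_s: 13.25
ee_pos: [0.4969, 0.112, 0.0822]
tcp_rot: [0.671, -0.226, 0.227, -0.669]
ft_force: [-2.2, -5.4, 5.3]
grip_width: 0.0401
```

```bash
python3 r.py
```

```text
13.25 Mz 0.067 eff6 -0.131 j6 0.7480 z 0.0822 Fz 5.3
```

Emit:
servo_tool(
  steps=[0,0,0,0,1.5,0,1],
)

```text
time_s: 13.33
ee_pos: [0.4969, 0.112, 0.0821]
tcp_rot: [0.668, -0.234, 0.236, -0.666]
ft_force: [-1.9, -5.3, 4.2]
grip_width: 0.0405
```

```bash
python3 r.py
```

```text
13.33 Mz 0.065 eff6 -0.129 j6 0.7741 z 0.0821 Fz 4.2
```

Emit:
servo_tool(
  steps=[0,0,0,0,3,0,1,0,0,0,0,5,0,1,0,0,0,0,6.5,0,1],
)

```text
time_s: 13.58
ee_pos: [0.4968, 0.1119, 0.0821]
tcp_rot: [0.654, -0.272, 0.273, -0.651]
ft_force: [-2.9, -6.0, 4.5]
grip_width: 0.0403
```

Emit:
servo_tool(
  steps=[0,0,0,0,1.5,0,1],
)

```text
time_s: 13.67
ee_pos: [0.4968, 0.1119, 0.082]
tcp_rot: [0.65, -0.28, 0.281, -0.648]
ft_force: [-2.0, -5.7, 4.9]
grip_width: 0.04
```

```bash
python3 r.py
```

```text
13.67 Mz 0.129 eff6 -0.083 j6 0.9136 z 0.0820 Fz 4.9
```

Emit:
servo_tool(
  steps=[0,0,0,0,1.5,0,1],
)

```text
time_s: 13.75
ee_pos: [0.4967, 0.1119, 0.082]
tcp_rot: [0.646, -0.289, 0.29, -0.644]
ft_force: [-2.2, -5.7, 4.6]
grip_width: 0.0402
```

```bash
python3 r.py
```

```text
13.75 Mz 0.134 eff6 -0.079 j6 0.9397 z 0.0820 Fz 4.6
```

Emit:
servo_tool(
  steps=[0,0,0,0,1.5,0,1],
)

```text
time_s: 13.83
ee_pos: [0.4967, 0.1119, 0.082]
tcp_rot: [0.643, -0.297, 0.298, -0.64]
ft_force: [-2.5, -6.3, 4.5]
grip_width: 0.0404
```

```bash
python3 r.py
```

```text
13.83 Mz 0.124 eff6 -0.071 j6 0.9659 z 0.0820 Fz 4.5
```

Emit:
servo_tool(
  steps=[0,0,0,0,2,0,1,0,0,0,0,3.5,0,1,0,0,0,0,5,0,1],
)

```text
time_s: 14.08
ee_pos: [0.4966, 0.1118, 0.082]
tcp_rot: [0.629, -0.325, 0.326, -0.626]
ft_force: [-2.5, -6.3, 4.2]
grip_width: 0.0399
```

```bash
python3 r.py;python3 go.py 3 -56 "[.4957,.113,.082]"
```

```text
14.08 Mz 0.144 eff6 -0.038 j6 1.0531 z 0.0820 Fz 4.2
[0, 0, 0, 0, 0, 0, 0.25, 0, 0, 0, 0, 0, 0, 0.25, 0, -0.019, 0, 0, 0, 0, 0.25, 0, -0.037, 0, 0, 0, 0, 0.25, 0, -0.056, 0, 0, 0, 0, 0.25]
[0.012, 0, 0.004, 0, -5.6, 0, 0.25, 0.024, 0, 0.008, 0, -11.2, 0, 0.25, 0.036, 0, 0.012, 0, -16.8, 0, 0.25, 0.048, 0, 0.016, 0, -22.4, 0, 0.25, 0.06, 0, 0.02, 0, -28.0, 0, 0.25]
[0.013, 0, -0.002, 0, -5.6, 0, 0.25, 0.026, 0, -0.004, 0, -11.2, 0, 0.25, 0.038, 0, -0.006, 0, -16.8, 0, 0.25, 0.051, 0, -0.008, 0, -22.4, 0, 0.25, 0.063, 0, -0.01, 0, -28.0, 0, 0.25]
[0, 0.011, 0, 0, 0, 0, 0.25, 0, 0.022, 0, 0, 0, 0, 0.25, 0, 0.033, 0, 0, 0, 0, 0.25, 0, 0.044, 0, 0, 0, 0, 0.25, 0, 0.055, 0, 0, 0, 0, 0.25]
[0, 0.001, 0, 0, 0, 0, 0.25]
```

Emit:
servo_tool(
  steps=[0,0,0,0,0,0,0.25,0,0,0,0,0,0,0.25,0,-0.012,0,0,0,0,0.25,0,-0.034,0,0,0,0,0.25,0,-0.056,0,0,0,0,0.25],
)

```text
time_s: 14.5
ee_pos: [0.496, 0.114, 0.1372]
tcp_rot: [-0.628, 0.325, -0.324, 0.628]
ft_force: [0.3, -1.2, 0.4]
grip_width: 0.0639
```

Emit:
servo_tool(
  steps=[0.012,0,0.004,0,-5.6,0,0.25,0.024,0,0.008,0,-11.2,0,0.25,0.036,0,0.012,0,-16.8,0,0.25,0.048,0,0.016,0,-22.4,0,0.25,0.06,0,0.02,0,-28.0,0,0.25],
)

```text
time_s: 14.92
ee_pos: [0.5487, 0.0764, 0.1376]
tcp_rot: [-0.688, 0.161, -0.162, 0.689]
ft_force: [-0.4, 0.9, 0.1]
grip_width: 0.0641
```

Emit:
servo_tool(
  steps=[0.013,0,-0.002,0,-5.6,0,0.25,0.026,0,-0.004,0,-11.2,0,0.25,0.038,0,-0.006,0,-16.8,0,0.25,0.051,0,-0.008,0,-22.4,0,0.25,0.063,0,-0.01,0,-28.0,0,0.25],
)

```text
time_s: 15.33
ee_pos: [0.6006, 0.039, 0.1374]
tcp_rot: [-0.707, -0.01, 0.01, 0.708]
ft_force: [-0.3, 0.2, -0.3]
grip_width: 0.0641
```

Emit:
servo_tool(
  steps=[0,0.014,0,0,0,0,0.25,0,0.028,0,0,0,0,0.25,0,0.042,0,0,0,0,0.25,0,0.054,0,0,0,0,0.25,0,0.056,0,0,0,0,0.25],
)

```text
time_s: 15.75
ee_pos: [0.5978, 0.0393, 0.0788]
tcp_rot: [-0.707, -0.007, 0.01, 0.707]
ft_force: [-0.5, 0.6, -0.9]
grip_width: 0.0638
```

```bash
python3 s.py 1
```

```text
15.8 [0.598 0.039 0.079] F [-0.102  0.556 -0.661] M [ 0.029  0.017 -0.019] Mz [-0.041  0.003] w 0.0642 j1,6 [-0.043 -0.066] eff6 [-0.002 -0.001]
```

Emit:
servo_tool(
  steps=[0,0,0,0,0,0,1,0,0,0,0,0,0,1,0,0,0,0,0,0,1,0,0,0,0,0,0,1],
)

```text
time_s: 16.13
ee_pos: [0.6002, 0.0386, 0.0825]
tcp_rot: [0.707, 0.009, -0.007, -0.707]
ft_force: [-1.3, -0.6, 2.9]
grip_width: 0.04
```

```bash
python3 s.py 0
```

```text
16.13 [0.6   0.039 0.082] F [-1.322 -0.576  2.864] M [-0.217  0.242 -0.044] Mz [-0.044] w 0.04 j1,6 [-0.043 -0.066] eff6 [-0.004]
```

Emit:
servo_tool(
  steps=[0,0,0,0,5,0,1,0,0,0,0,9,0,1,0,0,0,0,11,0,1,0,0,0,0,12.5,0,1],
)

```text
time_s: 16.47
ee_pos: [0.6002, 0.0384, 0.0822]
tcp_rot: [0.704, -0.069, 0.07, -0.703]
ft_force: [-0.3, -1.2, 1.0]
grip_width: 0.0403
```

```bash
python3 r.py
```

```text
16.47 Mz 0.043 eff6 -0.123 j6 0.1540 z 0.0822 Fz 1.0
```

Emit:
servo_tool(
  steps=[0,0,0,0,1.5,0,1],
)

```text
time_s: 16.55
ee_pos: [0.6002, 0.0384, 0.0822]
tcp_rot: [0.703, -0.078, 0.079, -0.702]
ft_force: [0.5, -0.6, 0.8]
grip_width: 0.0402
```

```bash
python3 r.py
```

```text
16.55 Mz 0.054 eff6 -0.178 j6 0.1799 z 0.0822 Fz 0.8
```

Emit:
servo_tool(
  steps=[0,0,0,0,1.5,0,1],
)

```text
time_s: 16.63
ee_pos: [0.6002, 0.0384, 0.0822]
tcp_rot: [0.702, -0.087, 0.089, -0.701]
ft_force: [-0.5, -1.2, -0.1]
grip_width: 0.0401
```

```bash
python3 r.py
```

```text
16.63 Mz 0.092 eff6 -0.183 j6 0.2060 z 0.0822 Fz -0.1
```

Emit:
servo_tool(
  steps=[0,0,0,0,4,0,1,0,0,0,0,9,0,1,0,0,0,0,12,0,1,0,0,0,0,13.5,0,1,0,0,0,0,15,0,1],
)

```text
time_s: 17.05
ee_pos: [0.6001, 0.0381, 0.0819]
tcp_rot: [0.684, -0.178, 0.179, -0.684]
ft_force: [-1.0, -2.2, -0.0]
grip_width: 0.04
```

```bash
python3 r.py
```

```text
17.05 Mz 0.027 eff6 -0.168 j6 0.4679 z 0.0819 Fz -0.0
```

Emit:
servo_tool(
  steps=[0,0,0,0,1.5,0,1],
)

```text
time_s: 17.13
ee_pos: [0.6001, 0.0381, 0.0819]
tcp_rot: [0.682, -0.187, 0.188, -0.681]
ft_force: [0.9, -1.5, -0.5]
grip_width: 0.0405
```

```bash
python3 r.py
```

```text
17.13 Mz 0.012 eff6 -0.180 j6 0.4940 z 0.0819 Fz -0.5
```

Still loose; carry on.

Emit:
servo_tool(
  steps=[0,0,0,0,4,0,1,0,0,0,0,9,0,1,0,0,0,0,12,0,1,0,0,0,0,13.5,0,1,0,0,0,0,15,0,1],
)

```text
time_s: 17.55
ee_pos: [0.5999, 0.038, 0.0815]
tcp_rot: [0.652, -0.275, 0.276, -0.651]
ft_force: [1.0, -2.0, -2.3]
grip_width: 0.0397
```

Emit:
servo_tool(
  steps=[0,0,0,0,1.5,0,1],
)

```text
time_s: 17.63
ee_pos: [0.5999, 0.0379, 0.0815]
tcp_rot: [0.648, -0.283, 0.284, -0.647]
ft_force: [-0.2, -3.2, -0.9]
grip_width: 0.0404
```

```bash
python3 r.py
```

```text
17.63 Mz 0.024 eff6 -0.179 j6 0.7820 z 0.0815 Fz -0.9
```

Emit:
servo_tool(
  steps=[0,0,0,0,1.5,0,1],
)

```text
time_s: 17.72
ee_pos: [0.5999, 0.0379, 0.0815]
tcp_rot: [0.644, -0.292, 0.293, -0.643]
ft_force: [-0.1, -3.4, -2.4]
grip_width: 0.0401
```

```bash
python3 r.py
```

```text
17.72 Mz 0.045 eff6 -0.180 j6 0.8082 z 0.0815 Fz -2.4
```

Emit:
servo_tool(
  steps=[0,0,0,0,4,0,1,0,0,0,0,9,0,1,0,0,0,0,12,0,1,0,0,0,0,13.5,0,1,0,0,0,0,15,0,1],
)

```text
time_s: 18.13
ee_pos: [0.5997, 0.0378, 0.0812]
tcp_rot: [0.601, -0.373, 0.374, -0.6]
ft_force: [0.5, -2.6, -2.7]
grip_width: 0.0403
```

Emit:
servo_tool(
  steps=[0,0,0,0,1.5,0,1],
)

```text
time_s: 18.22
ee_pos: [0.5997, 0.0378, 0.0812]
tcp_rot: [0.596, -0.381, 0.382, -0.595]
ft_force: [-0.8, -3.3, -2.4]
grip_width: 0.0401
```

```bash
python3 r.py
```

```text
18.22 Mz 0.096 eff6 -0.143 j6 1.0961 z 0.0812 Fz -2.4
```

Emit:
servo_tool(
  steps=[0,0,0,0,1.5,0,1],
)

```text
time_s: 18.3
ee_pos: [0.5997, 0.0378, 0.0812]
tcp_rot: [0.591, -0.389, 0.39, -0.59]
ft_force: [-0.3, -3.0, -2.0]
grip_width: 0.04
```

```bash
python3 r.py
```

```text
18.3 Mz 0.056 eff6 -0.137 j6 1.1222 z 0.0812 Fz -2.0
```

Emit:
servo_tool(
  steps=[0,0,0,0,4,0,1,0,0,0,0,7,0,1,0,0,0,0,9,0,1,0,0,0,0,10.5,0,1,0,0,0,0,12,0,1],
)

```text
time_s: 18.72
ee_pos: [0.5995, 0.0377, 0.0811]
tcp_rot: [0.547, -0.448, 0.449, -0.546]
ft_force: [0.5, -2.9, -2.6]
grip_width: 0.0401
```

```bash
python3 r.py
```

```text
18.72 Mz 0.156 eff6 -0.067 j6 1.3314 z 0.0811 Fz -2.6
```

Emit:
servo_tool(
  steps=[0,0,0,0,1.5,0,1],
)

```text
time_s: 18.8
ee_pos: [0.5994, 0.0377, 0.081]
tcp_rot: [0.541, -0.455, 0.456, -0.54]
ft_force: [0.3, -2.9, -1.6]
grip_width: 0.0403
```

```bash
python3 r.py
```

```text
18.8 Mz 0.166 eff6 -0.063 j6 1.3576 z 0.0810 Fz -1.6
```

Emit:
servo_tool(
  steps=[0,0,0,0,1.5,0,1],
)

```text
time_s: 18.88
ee_pos: [0.5994, 0.0377, 0.081]
tcp_rot: [0.535, -0.462, 0.463, -0.534]
ft_force: [0.1, -2.9, -3.1]
grip_width: 0.0399
```

```bash
python3 r.py; python3 go.py 0 -63 "[.5987,.0387,.082]"
```

```text
18.88 Mz 0.121 eff6 -0.054 j6 1.3837 z 0.0810 Fz -3.1
[0, 0, 0, 0, 0, 0, 0.25, 0, 0, 0, 0, 0, 0, 0.25, 0, -0.019, 0, 0, 0, 0, 0.25, 0, -0.037, 0, 0, 0, 0, 0.25, 0, -0.056, 0, 0, 0, 0, 0.25]
[-0.013, 0, 0, 0, -7.0, 0, 0.25, -0.026, 0, 0, 0, -14.0, 0, 0.25, -0.038, 0, -0.001, 0, -21.0, 0, 0.25, -0.051, 0, -0.001, 0, -28.0, 0, 0.25, -0.064, 0, -0.001, 0, -35.0, 0, 0.25]
[-0.011, 0, 0.007, 0, -7.0, 0, 0.25, -0.021, 0, 0.014, 0, -14.0, 0, 0.25, -0.021, 0.011, 0.014, 0, -16.8, 0, 0.25, -0.021, 0.022, 0.015, 0, -19.6, 0, 0.25, -0.021, 0.033, 0.015, 0, -22.4, 0, 0.25]
[0, 0.011, 0, 0, -2.8, 0, 0.25, 0, 0.022, 0, 0, -5.6, 0, 0.25, 0, 0.023, 0, 0, -5.6, 0, 0.25]
```

Emit:
servo_tool(
  steps=[0,0,0,0,0,0,0.25,0,0,0,0,0,0,0.25,0,-0.012,0,0,0,0,0.25,0,-0.034,0,0,0,0,0.25,0,-0.056,0,0,0,0,0.25],
)

```text
time_s: 19.3
ee_pos: [0.599, 0.0392, 0.1383]
tcp_rot: [0.535, -0.463, 0.462, -0.535]
ft_force: [0.8, 0.4, -0.4]
grip_width: 0.0639
```

Emit:
servo_tool(
  steps=[-0.013,0,0,0,-7.0,0,0.25,-0.026,0,0,0,-14.0,0,0.25,-0.038,0,-0.001,0,-21.0,0,0.25,-0.051,0,-0.001,0,-28.0,0,0.25,-0.064,0,-0.001,0,-35.0,0,0.25],
)

```text
time_s: 19.72
ee_pos: [0.5899, 0.1029, 0.1391]
tcp_rot: [-0.65, 0.277, -0.279, 0.651]
ft_force: [0.4, 0.0, 0.6]
grip_width: 0.064
```

Emit:
servo_tool(
  steps=[-0.011,0,0.007,0,-7.0,0,0.25,-0.021,0,0.014,0,-14.0,0,0.25,-0.021,0.011,0.014,0,-17,0,0.25,-0.021,0.022,0.015,0,-20,0,0.25,-0.021,0.033,0.015,0,-22,0,0.25],
)

```text
time_s: 20.13
ee_pos: [0.5869, 0.1285, 0.1059]
tcp_rot: [-0.69, 0.149, -0.151, 0.692]
ft_force: [-0.1, 0.9, 0.9]
grip_width: 0.0641
```

Emit:
servo_tool(
  steps=[0,0.011,0,0,-3,0,0.25,0,0.022,0,0,-6,0,0.25,0,0.023,0,0,-6,0,0.25,0,0.023,0,0,-6,0,0.25],
)

```text
time_s: 20.47
ee_pos: [0.5856, 0.1278, 0.0817]
tcp_rot: [-0.698, 0.115, -0.115, 0.698]
ft_force: [0.7, 0.1, 0.3]
grip_width: 0.0639
```

Emit:
servo_tool(
  steps=[0,0,0,0,0,0,1,0,0,0,0,0,0,1,0,0,0,0,0,0,1,0,0,0,0,0,0,1],
)

```text
time_s: 20.8
ee_pos: [0.5865, 0.1267, 0.0833]
tcp_rot: [0.698, -0.114, 0.116, -0.697]
ft_force: [-2.3, -2.5, 5.1]
grip_width: 0.04
```

```bash
python3 s.py 0
```

```text
20.8 [0.586 0.127 0.083] F [-2.283 -2.477  5.088] M [-0.652  0.498  0.03 ] Mz [0.03] w 0.04 j1,6 [0.106 0.433] eff6 [0.028]
```

Emit:
servo_tool(
  steps=[0,0,0,0,1.5,0,1,0,0,0,0,3,0,1],
)

```text
time_s: 20.97
ee_pos: [0.5865, 0.1267, 0.0833]
tcp_rot: [0.695, -0.133, 0.134, -0.694]
ft_force: [-3.0, -2.7, 4.9]
grip_width: 0.0396
```

```bash
python3 r.py
```

```text
20.97 Mz 0.261 eff6 0.062 j6 0.4861 z 0.0833 Fz 4.9
```

Emit:
servo_tool(
  steps=[0,0,0,0,1.5,0,1],
)

```text
time_s: 21.05
ee_pos: [0.5865, 0.1267, 0.0832]
tcp_rot: [0.693, -0.142, 0.143, -0.692]
ft_force: [-1.2, -3.6, 5.6]
grip_width: 0.0401
```

```bash
python3 r.py
```

```text
21.05 Mz 0.300 eff6 0.081 j6 0.5123 z 0.0832 Fz 5.6
```

Emit:
servo_tool(
  steps=[0,0,0,0,1.5,0,1],
)

```text
time_s: 21.13
ee_pos: [0.5865, 0.1266, 0.0832]
tcp_rot: [0.691, -0.151, 0.152, -0.69]
ft_force: [-2.6, -3.0, 5.9]
grip_width: 0.0401
```

```bash
python3 r.py
```

```text
21.13 Mz 0.309 eff6 0.092 j6 0.5385 z 0.0832 Fz 5.9
```

Emit:
servo_tool(
  steps=[0,0,0,0,-6,0,1,0,0,0,0,-12,0,1,0,0,0,0,-18,0,1,0,0,0,0,-24,0,1,0,0,0,0,-28,0,1],
)

```text
time_s: 21.55
ee_pos: [0.5866, 0.1275, 0.0835]
tcp_rot: [0.707, 0.022, -0.021, -0.707]
ft_force: [-2.1, 0.1, 7.2]
grip_width: 0.0402
```

Emit:
servo_tool(
  steps=[0,0,0,0,1.5,0,1,0,0,0,0,3,0,1],
)

```text
time_s: 21.72
ee_pos: [0.5866, 0.1274, 0.0835]
tcp_rot: [0.707, 0.002, -0.001, -0.707]
ft_force: [-2.5, -0.7, 6.2]
grip_width: 0.0402
```

```bash
python3 r.py
```

```text
21.72 Mz 0.157 eff6 -0.113 j6 0.1025 z 0.0835 Fz 6.2
```

Emit:
servo_tool(
  steps=[0,0,0,0,1.5,0,1],
)

```text
time_s: 21.8
ee_pos: [0.5866, 0.1273, 0.0835]
tcp_rot: [0.707, -0.007, 0.009, -0.707]
ft_force: [-2.0, -1.4, 6.2]
grip_width: 0.0402
```

```bash
python3 r.py
```

```text
21.8 Mz 0.167 eff6 -0.062 j6 0.1288 z 0.0835 Fz 6.2
```

Emit:
servo_tool(
  steps=[0,0,0,0,1.5,0,1],
)

```text
time_s: 21.88
ee_pos: [0.5866, 0.1273, 0.0834]
tcp_rot: [0.707, -0.016, 0.018, -0.707]
ft_force: [-2.1, -2.4, 6.6]
grip_width: 0.04
```

```bash
python3 r.py
```

```text
21.88 Mz 0.087 eff6 -0.051 j6 0.1550 z 0.0834 Fz 6.6
```

```bash
python3 go.py 2 0 "[.5853,.1276,.082]"
```

```text
[0, 0, 0, 0, 0, 0, 0.25, 0, 0, 0, 0, 0, 0, 0.25, 0, -0.019, 0, 0, 0, 0, 0.25, 0, -0.037, 0, 0, 0, 0, 0.25, 0, -0.056, 0, 0, 0, 0, 0.25]
[-0.007, 0, -0.011, 0, 0, 0, 0.25, -0.014, 0, -0.021, 0, 0, 0, 0.25, -0.021, 0, -0.032, 0, 0, 0, 0.25, -0.028, 0, -0.043, 0, 0, 0, 0.25, -0.035, 0, -0.053, 0, 0, 0, 0.25]
[-0.007, 0, -0.011, 0, 0, 0, 0.25, -0.014, 0, -0.022, 0, 0, 0, 0.25, -0.021, 0, -0.032, 0, 0, 0, 0.25, -0.028, 0, -0.043, 0, 0, 0, 0.25, -0.035, 0, -0.054, 0, 0, 0, 0.25]
[0, 0.011, 0, 0, 0, 0, 0.25, 0, 0.022, 0, 0, 0, 0, 0.25, 0, 0.033, 0, 0, 0, 0, 0.25, 0, 0.044, 0, 0, 0, 0, 0.25, 0, 0.055, 0, 0, 0, 0, 0.25]
[0, 0.001, 0, 0, 0, 0, 0.25]
```

Emit:
servo_tool(
  steps=[0,0,0,0,0,0,0.25,0,0,0,0,0,0,0.25,0,-0.012,0,0,0,0,0.25,0,-0.034,0,0,0,0,0.25,0,-0.056,0,0,0,0,0.25],
)

```text
time_s: 22.3
ee_pos: [0.585, 0.1276, 0.1377]
tcp_rot: [0.707, -0.017, 0.016, -0.707]
ft_force: [-0.4, 0.4, -0.1]
grip_width: 0.064
```

Emit:
servo_tool(
  steps=[-0.007,0,-0.011,0,0,0,0.25,-0.021,0,-0.032,0,0,0,0.25,-0.035,0,-0.053,0,0,0,0.25,-0.049,0,-0.075,0,0,0,0.25,-0.07,0,-0.107,0,0,0,0.25],
)

```text
time_s: 22.72
ee_pos: [0.5112, 0.0237, 0.1379]
tcp_rot: [-0.707, 0.015, -0.017, 0.707]
ft_force: [0.5, -1.5, 0.5]
grip_width: 0.0639
```

Emit:
servo_tool(
  steps=[0,0.014,0,0,0,0,0.25,0,0.028,0,0,0,0,0.25,0,0.042,0,0,0,0,0.25,0,0.054,0,0,0,0,0.25,0,0.056,0,0,0,0,0.25],
)

```text
time_s: 23.13
ee_pos: [0.5086, 0.0237, 0.0795]
tcp_rot: [-0.707, 0.018, -0.015, 0.707]
ft_force: [-0.2, 0.1, -0.3]
grip_width: 0.0644
```

Emit:
servo_tool(
  steps=[0,0,0,0,0,0,0.25,0,0,0,0,0,0,1,0,0,0,0,0,0,1,0,0,0,0,0,0,1,0,0,0,0,0,0,1],
)

```text
time_s: 23.55
ee_pos: [0.5116, 0.0239, 0.0826]
tcp_rot: [0.707, -0.016, 0.017, -0.707]
ft_force: [-0.8, 0.6, 5.7]
grip_width: 0.0402
```

```bash
python3 s.py 0
```

```text
23.55 [0.512 0.024 0.083] F [-0.84   0.567  5.736] M [-0.069  0.344  0.029] Mz [0.029] w 0.0402 j1,6 [-0.079 -0.033] eff6 [0.03]
```

Emit:
servo_tool(
  steps=[0,0,0,0,1.5,0,1,0,0,0,0,3,0,1],
)

```text
time_s: 23.72
ee_pos: [0.5116, 0.0239, 0.0826]
tcp_rot: [0.706, -0.035, 0.036, -0.706]
ft_force: [-2.0, -1.6, 5.3]
grip_width: 0.0398
```

```bash
python3 r.py
```

```text
23.72 Mz 0.136 eff6 -0.044 j6 0.0205 z 0.0826 Fz 5.3
```

Emit:
servo_tool(
  steps=[0,0,0,0,1.5,0,1],
)

```text
time_s: 23.8
ee_pos: [0.5116, 0.0238, 0.0826]
tcp_rot: [0.706, -0.044, 0.045, -0.705]
ft_force: [-1.6, -0.7, 5.5]
grip_width: 0.0399
```

```bash
python3 r.py
```

```text
23.8 Mz 0.218 eff6 -0.023 j6 0.0468 z 0.0826 Fz 5.5
```

Emit:
servo_tool(
  steps=[0,0,0,0,1.5,0,1],
)

```text
time_s: 23.88
ee_pos: [0.5116, 0.0238, 0.0826]
tcp_rot: [0.705, -0.053, 0.054, -0.705]
ft_force: [-1.0, -1.1, 4.9]
grip_width: 0.0401
```

```bash
python3 r.py
```

```text
23.88 Mz 0.152 eff6 -0.013 j6 0.0729 z 0.0826 Fz 4.9
```

Emit:
servo_tool(
  steps=[0,0,0,0,5,0,1,0,0,0,0,11,0,1,0,0,0,0,16,0,1,0,0,0,0,19.5,0,1,0,0,0,0,21,0,1],
)

```text
time_s: 24.3
ee_pos: [0.5114, 0.0234, 0.0823]
tcp_rot: [0.684, -0.181, 0.182, -0.683]
ft_force: [-2.2, -2.4, 3.3]
grip_width: 0.0402
```

Emit:
servo_tool(
  steps=[0,0,0,0,1.5,0,1],
)

```text
time_s: 24.38
ee_pos: [0.5114, 0.0234, 0.0824]
tcp_rot: [0.681, -0.19, 0.191, -0.681]
ft_force: [-1.9, -1.8, 4.0]
grip_width: 0.0402
```

```bash
python3 r.py
```

```text
24.38 Mz 0.321 eff6 0.148 j6 0.4652 z 0.0824 Fz 4.0
```

Emit:
servo_tool(
  steps=[0,0,0,0,1.5,0,1],
)

```text
time_s: 24.47
ee_pos: [0.5115, 0.0234, 0.0824]
tcp_rot: [0.679, -0.199, 0.2, -0.678]
ft_force: [-1.6, -1.0, 4.3]
grip_width: 0.0398
```

```bash
python3 r.py
```

```text
24.47 Mz 0.309 eff6 0.142 j6 0.4913 z 0.0824 Fz 4.3
```

Emit:
servo_tool(
  steps=[0,0,0,0,2.5,0,1,0,0,0,0,4.5,0,1,0,0,0,0,6,0,1,0,0,0,0,7.5,0,1],
)

```text
time_s: 24.8
ee_pos: [0.5113, 0.0233, 0.0823]
tcp_rot: [0.665, -0.242, 0.244, -0.663]
ft_force: [-1.3, -2.6, 5.4]
grip_width: 0.0401
```

```bash
python3 r.py
```

```text
24.8 Mz 0.361 eff6 0.195 j6 0.6220 z 0.0823 Fz 5.4
```

Emit:
servo_tool(
  steps=[0,0,0,0,1.5,0,1],
)

```text
time_s: 24.88
ee_pos: [0.5114, 0.0232, 0.0823]
tcp_rot: [0.661, -0.251, 0.252, -0.66]
ft_force: [-1.8, -1.7, 3.7]
grip_width: 0.0402
```

```bash
python3 r.py
```

```text
24.88 Mz 0.452 eff6 0.201 j6 0.6481 z 0.0823 Fz 3.7
```

Emit:
servo_tool(
  steps=[0,0,0,0,1.5,0,1],
)

```text
time_s: 24.97
ee_pos: [0.5113, 0.0232, 0.0823]
tcp_rot: [0.658, -0.26, 0.261, -0.657]
ft_force: [-2.4, -2.0, 4.6]
grip_width: 0.0401
```

```bash
python3 r.py; python3 go.py 0 -14 "[.5095,.0243,.082]"
```

```text
24.97 Mz 0.444 eff6 0.211 j6 0.6743 z 0.0823 Fz 4.6
[0, 0, 0, 0, 0, 0, 0.25, 0, 0, 0, 0, 0, 0, 0.25, 0, -0.019, 0, 0, 0, 0, 0.25, 0, -0.037, 0, 0, 0, 0, 0.25, 0, -0.056, 0, 0, 0, 0, 0.25]
[-0.001, 0, 0.013, 0, -1.4, 0, 0.25, -0.003, 0, 0.025, 0, -2.8, 0, 0.25, -0.005, 0, 0.038, 0, -4.2, 0, 0.25, -0.006, 0, 0.051, 0, -5.6, 0, 0.25, -0.008, 0, 0.063, 0, -7.0, 0, 0.25]
[0, 0, 0.013, 0, -1.4, 0, 0.25, 0, 0, 0.026, 0, -2.8, 0, 0.25, 0, 0, 0.038, 0, -4.2, 0, 0.25, 0, 0, 0.051, 0, -5.6, 0, 0.25, 0, 0, 0.064, 0, -7.0, 0, 0.25]
[0, 0.011, 0, 0, 0, 0, 0.25, 0, 0.022, 0, 0, 0, 0, 0.25, 0, 0.033, 0, 0, 0, 0, 0.25, 0, 0.044, 0, 0, 0, 0, 0.25, 0, 0.055, 0, 0, 0, 0, 0.25]
[0, 0.001, 0, 0, 0, 0, 0.25]
```

Emit:
servo_tool(
  steps=[0,0,0,0,0,0,0.25,0,0,0,0,0,0,0.25,0,-0.012,0,0,0,0,0.25,0,-0.034,0,0,0,0,0.25,0,-0.056,0,0,0,0,0.25],
)

```text
time_s: 25.38
ee_pos: [0.5099, 0.0243, 0.137]
tcp_rot: [0.658, -0.261, 0.259, -0.657]
ft_force: [0.3, -0.6, -0.3]
grip_width: 0.064
```

Emit:
servo_tool(
  steps=[-0.003,0,0.025,0,-3,0,0.25,-0.006,0,0.05,0,-6,0,0.25,-0.008,0,0.063,0,-7.0,0,0.25],
)

```text
time_s: 25.63
ee_pos: [0.5504, 0.077, 0.1383]
tcp_rot: [-0.672, 0.218, -0.22, 0.673]
ft_force: [1.3, 0.2, 0.1]
grip_width: 0.0642
```

Emit:
servo_tool(
  steps=[0,0,0.025,0,-3,0,0.25,0,0,0.05,0,-6,0,0.25,0,0,0.064,0,-7.0,0,0.25],
)

```text
time_s: 25.88
ee_pos: [0.587, 0.1288, 0.1369]
tcp_rot: [-0.684, 0.177, -0.177, 0.685]
ft_force: [0.5, -1.0, 0.2]
grip_width: 0.0643
```

Emit:
servo_tool(
  steps=[0,0.014,0,0,0,0,0.25,0,0.028,0,0,0,0,0.25,0,0.042,0,0,0,0,0.25,0,0.054,0,0,0,0,0.25,0,0.056,0,0,0,0,0.25],
)

```text
time_s: 26.3
ee_pos: [0.5835, 0.1267, 0.0784]
tcp_rot: [0.685, -0.18, 0.177, -0.683]
ft_force: [-0.7, 1.0, 0.7]
grip_width: 0.0639
```

Emit:
servo_tool(
  steps=[0,0,0,0,0,0,0.25,0,0,0,0,0,0,1,0,0,0,0,0,0,1,0,0,0,0,0,0,1,0,0,0,0,0,0,1],
)

```text
time_s: 26.72
ee_pos: [0.5864, 0.1265, 0.0827]
tcp_rot: [0.685, -0.178, 0.179, -0.684]
ft_force: [-1.7, -2.8, 5.4]
grip_width: 0.0403
```

```bash
python3 s.py 0
```

```text
26.72 [0.586 0.126 0.083] F [-1.682 -2.801  5.401] M [-0.517  0.513 -0.002] Mz [-0.002] w 0.0403 j1,6 [0.105 0.615] eff6 [-0.011]
```

Emit:
servo_tool(
  steps=[0,0,0,0,1.5,0,1,0,0,0,0,3,0,1],
)

```text
time_s: 26.88
ee_pos: [0.5863, 0.1264, 0.0826]
tcp_rot: [0.68, -0.196, 0.197, -0.679]
ft_force: [-2.5, -2.7, 5.1]
grip_width: 0.0403
```

```bash
python3 r.py
```

```text
26.88 Mz 0.185 eff6 -0.025 j6 0.6683 z 0.0826 Fz 5.1
```

Emit:
servo_tool(
  steps=[0,0,0,0,1.5,0,1],
)

```text
time_s: 26.97
ee_pos: [0.5863, 0.1264, 0.0826]
tcp_rot: [0.677, -0.205, 0.206, -0.676]
ft_force: [-1.9, -2.5, 5.1]
grip_width: 0.04
```

```bash
python3 r.py
```

```text
26.97 Mz 0.217 eff6 -0.005 j6 0.6945 z 0.0826 Fz 5.1
```

Emit:
servo_tool(
  steps=[0,0,0,0,1.5,0,1],
)

```text
time_s: 27.05
ee_pos: [0.5863, 0.1263, 0.0826]
tcp_rot: [0.674, -0.214, 0.215, -0.673]
ft_force: [-2.1, -3.7, 4.9]
grip_width: 0.04
```

```bash
python3 r.py
```

```text
27.05 Mz 0.215 eff6 0.005 j6 0.7206 z 0.0826 Fz 4.9
```

Emit:
servo_tool(
  steps=[0,0,0,0,5,0,1,0,0,0,0,11,0,1,0,0,0,0,16,0,1,0,0,0,0,19.5,0,1,0,0,0,0,21,0,1],
)

```text
time_s: 27.47
ee_pos: [0.5858, 0.1258, 0.0824]
tcp_rot: [0.624, -0.333, 0.334, -0.623]
ft_force: [-3.6, -4.3, 5.3]
grip_width: 0.0398
```

Emit:
servo_tool(
  steps=[0,0,0,0,1.5,0,1],
)

```text
time_s: 27.55
ee_pos: [0.5858, 0.1258, 0.0824]
tcp_rot: [0.62, -0.341, 0.342, -0.618]
ft_force: [-2.7, -4.9, 5.7]
grip_width: 0.04
```

```bash
python3 r.py
```

```text
27.55 Mz 0.357 eff6 0.174 j6 1.1129 z 0.0824 Fz 5.7
```

Emit:
servo_tool(
  steps=[0,0,0,0,1.5,0,1],
)

```text
time_s: 27.63
ee_pos: [0.5857, 0.1258, 0.0824]
tcp_rot: [0.616, -0.349, 0.35, -0.614]
ft_force: [-2.9, -5.5, 5.3]
grip_width: 0.0398
```

```bash
python3 r.py
```

```text
27.63 Mz 0.346 eff6 0.167 j6 1.1390 z 0.0824 Fz 5.3
```

Emit:
servo_tool(
  steps=[0,0,0,0,1.5,0,1,0,0,0,0,3,0,1,0,0,0,0,4.5,0,1,0,0,0,0,6,0,1],
)

```text
time_s: 27.97
ee_pos: [0.5855, 0.1257, 0.0823]
tcp_rot: [0.597, -0.381, 0.382, -0.595]
ft_force: [-3.2, -4.5, 5.4]
grip_width: 0.0399
```

```bash
python3 r.py; python3 go.py 1 -49 "[.5848,.1272,.082]"
```

```text
27.97 Mz 0.429 eff6 0.209 j6 1.2436 z 0.0823 Fz 5.4
[0, 0, 0, 0, 0, 0, 0.25, 0, 0, 0, 0, 0, 0, 0.25, 0, -0.019, 0, 0, 0, 0, 0.25, 0, -0.037, 0, 0, 0, 0, 0.25, 0, -0.056, 0, 0, 0, 0, 0.25]
[-0.003, 0, -0.012, 0, -7.0, 0, 0.25, -0.007, 0, -0.025, 0, -14.0, 0, 0.25, -0.01, 0, -0.037, 0, -21.0, 0, 0.25, -0.014, 0, -0.05, 0, -28.0, 0, 0.25, -0.017, 0, -0.062, 0, -35.0, 0, 0.25]
[-0.01, 0, -0.008, 0, -7.0, 0, 0.25, -0.02, 0, -0.016, 0, -14.0, 0, 0.25, -0.02, 0.011, -0.016, 0, -14.0, 0, 0.25, -0.02, 0.022, -0.016, 0, -14.0, 0, 0.25, -0.02, 0.033, -0.016, 0, -14.0, 0, 0.25]
[0, 0.011, 0, 0, 0, 0, 0.25, 0, 0.022, 0, 0, 0, 0, 0.25, 0, 0.023, 0, 0, 0, 0, 0.25]
```

Emit:
servo_tool(
  steps=[0,0,0,0,0,0,0.25,0,0,0,0,0,0,0.25,0,-0.012,0,0,0,0,0.25,0,-0.034,0,0,0,0,0.25,0,-0.056,0,0,0,0,0.25],
)

```text
time_s: 28.38
ee_pos: [0.5854, 0.1273, 0.1379]
tcp_rot: [0.596, -0.381, 0.38, -0.596]
ft_force: [0.6, -0.1, -0.5]
grip_width: 0.0642
```

Emit:
servo_tool(
  steps=[-0.003,0,-0.012,0,-7.0,0,0.25,-0.007,0,-0.025,0,-14.0,0,0.25,-0.01,0,-0.037,0,-21.0,0,0.25,-0.014,0,-0.05,0,-28.0,0,0.25,-0.017,0,-0.062,0,-35.0,0,0.25],
)

```text
time_s: 28.8
ee_pos: [0.5225, 0.1168, 0.1385]
tcp_rot: [-0.683, 0.181, -0.182, 0.684]
ft_force: [0.8, 0.1, 0.1]
grip_width: 0.0642
```

Emit:
servo_tool(
  steps=[-0.01,0,-0.008,0,-7.0,0,0.25,-0.02,0,-0.016,0,-14.0,0,0.25,-0.02,0.011,-0.016,0,-14.0,0,0.25,-0.02,0.022,-0.016,0,-14.0,0,0.25,-0.02,0.033,-0.016,0,-14.0,0,0.25],
)

```text
time_s: 29.22
ee_pos: [0.4983, 0.1129, 0.1039]
tcp_rot: [-0.7, 0.1, -0.101, 0.7]
ft_force: [0.2, 0.1, -0.0]
grip_width: 0.0638
```

Emit:
servo_tool(
  steps=[0,0.011,0,0,0,0,0.25,0,0.022,0,0,0,0,0.25,0,0.023,0,0,0,0,0.25,0,0.023,0,0,0,0,0.25],
)

```text
time_s: 29.55
ee_pos: [0.4962, 0.1126, 0.0797]
tcp_rot: [0.7, -0.101, 0.099, -0.7]
ft_force: [-0.6, 0.2, 0.3]
grip_width: 0.0643
```

Emit:
servo_tool(
  steps=[0,0,0,0,0,0,1,0,0,0,0,0,0,1,0,0,0,0,0,0,1,0,0,0,0,0,0,1],
)

```text
time_s: 29.88
ee_pos: [0.4977, 0.1123, 0.0821]
tcp_rot: [0.7, -0.099, 0.1, -0.7]
ft_force: [-1.3, -2.3, 2.6]
grip_width: 0.04
```

```bash
python3 s.py 0
```

```text
29.88 [0.498 0.112 0.082] F [-1.333 -2.302  2.632] M [-0.426  0.238 -0.075] Mz [-0.075] w 0.04 j1,6 [0.096 0.379] eff6 [-0.051]
```

Emit:
servo_tool(
  steps=[0,0,0,0,1.5,0,1,0,0,0,0,3,0,1],
)

```text
time_s: 30.05
ee_pos: [0.4977, 0.1122, 0.0821]
tcp_rot: [0.698, -0.118, 0.119, -0.697]
ft_force: [-0.6, -2.4, 2.2]
grip_width: 0.04
```

```bash
python3 r.py
```

```text
30.05 Mz 0.248 eff6 -0.050 j6 0.4318 z 0.0821 Fz 2.2
```

Emit:
servo_tool(
  steps=[0,0,0,0,1.5,0,1],
)

```text
time_s: 30.13
ee_pos: [0.4977, 0.1121, 0.0821]
tcp_rot: [0.696, -0.127, 0.128, -0.695]
ft_force: [-1.0, -2.3, 3.0]
grip_width: 0.04
```

```bash
python3 r.py
```

```text
30.13 Mz 0.226 eff6 -0.029 j6 0.4580 z 0.0821 Fz 3.0
```

Emit:
servo_tool(
  steps=[0,0,0,0,1.5,0,1],
)

```text
time_s: 30.22
ee_pos: [0.4976, 0.1121, 0.0821]
tcp_rot: [0.694, -0.136, 0.137, -0.693]
ft_force: [-0.8, -2.1, 2.9]
grip_width: 0.0397
```

```bash
python3 r.py
```

```text
30.22 Mz 0.197 eff6 -0.019 j6 0.4841 z 0.0821 Fz 2.9
```

Emit:
servo_tool(
  steps=[0,0,0,0,6,0,1,0,0,0,0,13,0,1,0,0,0,0,19,0,1,0,0,0,0,22.5,0,1,0,0,0,0,24,0,1],
)

```text
time_s: 30.63
ee_pos: [0.4972, 0.1114, 0.0819]
tcp_rot: [0.651, -0.278, 0.279, -0.649]
ft_force: [-1.5, -4.4, 2.2]
grip_width: 0.0398
```

Emit:
servo_tool(
  steps=[0,0,0,0,1.5,0,1],
)

```text
time_s: 30.72
ee_pos: [0.4972, 0.1114, 0.0818]
tcp_rot: [0.648, -0.286, 0.287, -0.646]
ft_force: [-2.2, -4.2, 1.8]
grip_width: 0.0402
```

```bash
python3 r.py
```

```text
30.72 Mz 0.338 eff6 0.167 j6 0.9287 z 0.0818 Fz 1.8
```

Emit:
servo_tool(
  steps=[0,0,0,0,1.5,0,1],
)

```text
time_s: 30.8
ee_pos: [0.4971, 0.1114, 0.0818]
tcp_rot: [0.644, -0.294, 0.295, -0.642]
ft_force: [-2.0, -3.7, 2.2]
grip_width: 0.0402
```

```bash
python3 r.py
```

```text
30.8 Mz 0.320 eff6 0.160 j6 0.9548 z 0.0818 Fz 2.2
```

Emit:
servo_tool(
  steps=[0,0,0,0,1.5,0,1,0,0,0,0,3,0,1,0,0,0,0,4.5,0,1,0,0,0,0,6,0,1,0,0,0,0,7.5,0,1],
)

```text
time_s: 31.22
ee_pos: [0.4969, 0.1112, 0.0817]
tcp_rot: [0.623, -0.335, 0.337, -0.621]
ft_force: [-1.4, -5.1, 2.3]
grip_width: 0.0402
```

```bash
python3 r.py; python3 go.py 3 -49 "[.4962,.1127,.082]"
```

```text
31.22 Mz 0.407 eff6 0.211 j6 1.0855 z 0.0817 Fz 2.3
[0, 0, 0, 0, 0, 0, 0.25, 0, 0, 0, 0, 0, 0, 0.25, 0, -0.019, 0, 0, 0, 0, 0.25, 0, -0.037, 0, 0, 0, 0, 0.25, 0, -0.056, 0, 0, 0, 0, 0.25]
[0.012, 0, 0.004, 0, -4.9, 0, 0.25, 0.024, 0, 0.009, 0, -9.8, 0, 0.25, 0.036, 0, 0.013, 0, -14.7, 0, 0.25, 0.047, 0, 0.018, 0, -19.6, 0, 0.25, 0.059, 0, 0.022, 0, -24.5, 0, 0.25]
[0.013, 0, -0.001, 0, -4.9, 0, 0.25, 0.026, 0, -0.001, 0, -9.8, 0, 0.25, 0.038, 0, -0.002, 0, -14.7, 0, 0.25, 0.051, 0, -0.003, 0, -19.6, 0, 0.25, 0.064, 0, -0.004, 0, -24.5, 0, 0.25]
[0, 0.011, 0, 0, 0, 0, 0.25, 0, 0.022, 0, 0, 0, 0, 0.25, 0, 0.033, 0, 0, 0, 0, 0.25, 0, 0.044, 0, 0, 0, 0, 0.25, 0, 0.055, 0.001, 0, 0, 0, 0.25]
[0, 0.001, 0, 0, 0, 0, 0.25]
```

Emit:
servo_tool(
  steps=[0,0,0,0,0,0,0.25,0,0,0,0,0,0,0.25,0,-0.012,0,0,0,0,0.25,0,-0.034,0,0,0,0,0.25,0,-0.056,0,0,0,0,0.25],
)

```text
time_s: 31.63
ee_pos: [0.4965, 0.113, 0.1373]
tcp_rot: [-0.622, 0.336, -0.335, 0.622]
ft_force: [0.6, 0.2, -0.2]
grip_width: 0.0644
```

Emit:
servo_tool(
  steps=[0.012,0,0.004,0,-5,0,0.25,0.024,0,0.009,0,-10,0,0.25,0.036,0,0.013,0,-15,0,0.25,0.047,0,0.018,0,-20,0,0.25,0.059,0,0.022,0,-24.5,0,0.25],
)

```text
time_s: 32.05
ee_pos: [0.549, 0.0757, 0.1377]
tcp_rot: [-0.679, 0.194, -0.195, 0.68]
ft_force: [0.0, 0.3, -0.3]
grip_width: 0.064
```

Emit:
servo_tool(
  steps=[0.013,0,-0.001,0,-5,0,0.25,0.026,0,-0.001,0,-10,0,0.25,0.038,0,-0.002,0,-15,0,0.25,0.051,0,-0.003,0,-20,0,0.25,0.064,0,-0.004,0,-24.5,0,0.25],
)

```text
time_s: 32.47
ee_pos: [0.6009, 0.038, 0.1375]
tcp_rot: [-0.705, 0.045, -0.046, 0.706]
ft_force: [-0.1, 0.8, 0.4]
grip_width: 0.0641
```

Emit:
servo_tool(
  steps=[0,0.014,0,0,0,0,0.25,0,0.028,0,0,0,0,0.25,0,0.042,0,0,0,0,0.25,0,0.054,0,0,0,0,0.25,0,0.056,0,0,0,0,0.25],
)

```text
time_s: 32.88
ee_pos: [0.5983, 0.0383, 0.0789]
tcp_rot: [-0.705, 0.049, -0.046, 0.706]
ft_force: [-0.1, -0.0, -0.2]
grip_width: 0.0641
```

Emit:
servo_tool(
  steps=[0,0,0,0,0,0,0.25,0,0,0,0,0,0,1,0,0,0,0,0,0,1,0,0,0,0,0,0,1,0,0,0,0,0,0,1],
)

```text
time_s: 33.3
ee_pos: [0.601, 0.0384, 0.0827]
tcp_rot: [-0.705, 0.047, -0.048, 0.706]
ft_force: [-0.3, 1.7, 5.1]
grip_width: 0.0399
```

Emit:
servo_tool(
  steps=[0,0,0,0,1.5,0,1,0,0,0,0,3,0,1],
)

```text
time_s: 33.47
ee_pos: [0.6009, 0.0383, 0.0827]
tcp_rot: [-0.704, 0.065, -0.067, 0.704]
ft_force: [-1.4, 1.6, 3.1]
grip_width: 0.04
```

```bash
python3 r.py
```

```text
33.47 Mz 0.216 eff6 -0.013 j6 0.1430 z 0.0827 Fz 3.1
```

Emit:
servo_tool(
  steps=[0,0,0,0,1.5,0,1],
)

```text
time_s: 33.55
ee_pos: [0.6009, 0.0382, 0.0827]
tcp_rot: [-0.703, 0.074, -0.076, 0.703]
ft_force: [-1.0, 0.2, 4.1]
grip_width: 0.0401
```

```bash
python3 r.py
```

```text
33.55 Mz 0.231 eff6 0.008 j6 0.1692 z 0.0827 Fz 4.1
```

Emit:
servo_tool(
  steps=[0,0,0,0,1.5,0,1],
)

```text
time_s: 33.63
ee_pos: [0.6009, 0.0382, 0.0827]
tcp_rot: [-0.702, 0.084, -0.085, 0.702]
ft_force: [-1.2, 1.5, 4.4]
grip_width: 0.0399
```

```bash
python3 r.py
```

```text
33.63 Mz 0.242 eff6 0.017 j6 0.1953 z 0.0827 Fz 4.4
```

Emit:
servo_tool(
  steps=[0,0,0,0,5,0,1,0,0,0,0,10,0,1,0,0,0,0,15,0,1,0,0,0,0,18,0,1,0,0,0,0,19.5,0,1],
)

```text
time_s: 34.05
ee_pos: [0.6007, 0.0377, 0.0825]
tcp_rot: [0.678, -0.202, 0.203, -0.677]
ft_force: [-0.9, -0.4, 3.3]
grip_width: 0.0403
```

Emit:
servo_tool(
  steps=[0,0,0,0,1.5,0,1],
)

```text
time_s: 34.13
ee_pos: [0.6006, 0.0376, 0.0824]
tcp_rot: [0.675, -0.21, 0.212, -0.675]
ft_force: [-1.1, -0.7, 4.0]
grip_width: 0.04
```

```bash
python3 r.py
```

```text
34.13 Mz 0.346 eff6 0.171 j6 0.5614 z 0.0824 Fz 4.0
```

Emit:
servo_tool(
  steps=[0,0,0,0,1.5,0,1],
)

```text
time_s: 34.22
ee_pos: [0.6007, 0.0376, 0.0824]
tcp_rot: [0.672, -0.219, 0.22, -0.672]
ft_force: [-0.7, 0.2, 2.3]
grip_width: 0.0402
```

```bash
python3 r.py
```

```text
34.22 Mz 0.353 eff6 0.169 j6 0.5875 z 0.0824 Fz 2.3
```

Emit:
servo_tool(
  steps=[0,0,0,0,1.5,0,1,0,0,0,0,3,0,1,0,0,0,0,4.5,0,1],
)

```text
time_s: 34.47
ee_pos: [0.6006, 0.0375, 0.0824]
tcp_rot: [0.663, -0.245, 0.247, -0.663]
ft_force: [-2.0, -1.5, 3.1]
grip_width: 0.04
```

```bash
python3 r.py; python3 go.py 2 -7 "[.599,.0384,.082]"
```

```text
34.47 Mz 0.429 eff6 0.199 j6 0.6659 z 0.0824 Fz 3.1
[0, 0, 0, 0, 0, 0, 0.25, 0, 0, 0, 0, 0, 0, 0.25, 0, -0.019, 0, 0, 0, 0, 0.25, 0, -0.037, 0, 0, 0, 0, 0.25, 0, -0.056, 0, 0, 0, 0, 0.25]
[-0.008, 0, -0.01, 0, -1.0, 0, 0.25, -0.017, 0, -0.02, 0, -2.0, 0, 0.25, -0.025, 0, -0.029, 0, -3.0, 0, 0.25, -0.033, 0, -0.039, 0, -4.0, 0, 0.25, -0.042, 0, -0.049, 0, -5.0, 0, 0.25]
[-0.009, 0, -0.009, 0, -1.0, 0, 0.25, -0.018, 0, -0.018, 0, -2.0, 0, 0.25, -0.018, 0.011, -0.018, 0, -2.0, 0, 0.25, -0.018, 0.022, -0.018, 0, -2.0, 0, 0.25, -0.018, 0.033, -0.018, 0, -2.0, 0, 0.25]
[0, 0.011, 0, 0, 0, 0, 0.25, 0, 0.022, 0, 0, 0, 0, 0.25, 0, 0.023, 0, 0, 0, 0, 0.25]
```

M ≈ 0.41 on knob 3. Re-check knob 2 by a small slow turn.

Emit:
servo_tool(
  steps=[0,0,0,0,0,0,0.25,0,0,0,0,0,0,0.25,0,-0.012,0,0,0,0,0.25,0,-0.034,0,0,0,0,0.25,0,-0.056,0,0,0,0,0.25],
)

```text
time_s: 34.88
ee_pos: [0.5991, 0.038, 0.1377]
tcp_rot: [0.663, -0.246, 0.245, -0.663]
ft_force: [0.1, 0.5, 0.9]
grip_width: 0.0641
```

Emit:
servo_tool(
  steps=[-0.008,0,-0.01,0,-1.0,0,0.25,-0.017,0,-0.02,0,-2.0,0,0.25,-0.025,0,-0.029,0,-3.0,0,0.25,-0.033,0,-0.039,0,-4.0,0,0.25,-0.042,0,-0.049,0,-5.0,0,0.25],
)

```text
time_s: 35.3
ee_pos: [0.5362, 0.0281, 0.1384]
tcp_rot: [-0.673, 0.216, -0.217, 0.673]
ft_force: [-0.0, 0.7, 0.3]
grip_width: 0.0641
```

Emit:
servo_tool(
  steps=[-0.009,0,-0.009,0,-1.0,0,0.25,-0.018,0,-0.018,0,-2.0,0,0.25,-0.018,0.011,-0.018,0,-2.0,0,0.25,-0.018,0.022,-0.018,0,-2.0,0,0.25,-0.018,0.033,-0.018,0,-2.0,0,0.25],
)

```text
time_s: 35.72
ee_pos: [0.512, 0.0241, 0.1038]
tcp_rot: [-0.677, 0.204, -0.206, 0.677]
ft_force: [0.5, 0.8, -0.2]
grip_width: 0.0639
```

Emit:
servo_tool(
  steps=[0,0.011,0,0,0,0,0.25,0,0.022,0,0,0,0,0.25,0,0.023,0,0,0,0,0.25,0,0.023,0,0,0,0,0.25],
)

```text
time_s: 36.05
ee_pos: [0.5101, 0.0242, 0.0797]
tcp_rot: [0.677, -0.206, 0.204, -0.677]
ft_force: [0.1, 0.0, -0.1]
grip_width: 0.064
```

Emit:
servo_tool(
  steps=[0,0,0,0,0,0,1,0,0,0,0,0,0,1,0,0,0,0,0,0,1,0,0,0,0,0,0,1],
)

```text
time_s: 36.38
ee_pos: [0.5113, 0.0234, 0.0822]
tcp_rot: [0.677, -0.205, 0.205, -0.676]
ft_force: [-2.0, -3.2, 3.4]
grip_width: 0.04
```

Emit:
servo_tool(
  steps=[0,0,0,0,1.5,0,1,0,0,0,0,3,0,1],
)

```text
time_s: 36.55
ee_pos: [0.5113, 0.0234, 0.0821]
tcp_rot: [0.672, -0.222, 0.223, -0.671]
ft_force: [-2.2, -3.3, 3.5]
grip_width: 0.0402
```

```bash
python3 r.py
```

```text
36.55 Mz 0.398 eff6 0.221 j6 0.5610 z 0.0821 Fz 3.5
```

Emit:
servo_tool(
  steps=[0,0,0,0,1.5,0,1],
)

```text
time_s: 36.63
ee_pos: [0.5113, 0.0234, 0.0821]
tcp_rot: [0.669, -0.231, 0.232, -0.668]
ft_force: [-2.1, -3.2, 3.8]
grip_width: 0.0404
```

```bash
python3 r.py; python3 go.py 0 -7 "[.5095,.0243,.082]"
```

```text
36.63 Mz 0.478 eff6 0.236 j6 0.5872 z 0.0821 Fz 3.8
[0, 0, 0, 0, 0, 0, 0.25, 0, 0, 0, 0, 0, 0, 0.25, 0, -0.019, 0, 0, 0, 0, 0.25, 0, -0.037, 0, 0, 0, 0, 0.25, 0, -0.056, 0, 0, 0, 0, 0.25]
[0, 0, 0.013, 0, -0.7, 0, 0.25, -0.001, 0, 0.025, 0, -1.4, 0, 0.25, -0.001, 0, 0.038, 0, -2.1, 0, 0.25, -0.002, 0, 0.051, 0, -2.8, 0, 0.25, -0.002, 0, 0.064, 0, -3.5, 0, 0.25]
[0, 0, 0.012, 0, -0.7, 0, 0.25, 0, 0, 0.025, 0, -1.4, 0, 0.25, 0.001, 0, 0.038, 0, -2.1, 0, 0.25, 0.001, 0, 0.051, 0, -2.8, 0, 0.25, 0.001, 0, 0.063, 0, -3.5, 0, 0.25]
[0, 0.011, 0, 0, 0, 0, 0.25, 0, 0.022, 0, 0, 0, 0, 0.25, 0, 0.033, 0, 0, 0, 0, 0.25, 0, 0.044, 0, 0, 0, 0, 0.25, 0, 0.055, 0, 0, 0, 0, 0.25]
[0, 0.001, 0, 0, 0, 0, 0.25]
```

Emit:
servo_tool(
  steps=[0,0,0,0,0,0,0.25,0,0,0,0,0,0,0.25,0,-0.012,0,0,0,0,0.25,0,-0.034,0,0,0,0,0.25,0,-0.056,0,0,0,0,0.25],
)

```text
time_s: 37.05
ee_pos: [0.5103, 0.0245, 0.1371]
tcp_rot: [-0.668, 0.232, -0.23, 0.668]
ft_force: [0.8, -0.5, -0.0]
grip_width: 0.0638
```

Emit:
servo_tool(
  steps=[0,-0.03,0,0,0,0,0.25,0,-0.06,0,0,0,0,0.25,0,-0.09,0,0,0,0,0.25,0,-0.1,0,0,0,0,0.25,0,-0.1,0,0,0,0,0.25],
)

```text
time_s: 37.47
ee_pos: [0.5139, 0.0242, 0.241]
tcp_rot: [-0.667, 0.229, -0.234, 0.669]
ft_force: [-0.4, 0.7, -0.5]
grip_width: 0.0643
```

```bash
python3 - <<'E'
from h import *
for n in("scene","top"):
    im=grab_frame(n); cv2.imwrite(f"pics/{n}9.png",im[:,:,::-1])
    for t in("vial_0","side_cutters","screwdriver_0"):
        for d in models.recognise(n,t)[:3]: print(n,t,round(d["p"],2),np.round(towld(n,d["at"]),3))
E
python3 s.py 1
```

```text
scene vial_0 0.65 [0.636 0.16  0.017]
scene vial_0 0.59 [0.542 0.184 0.025]
scene vial_0 0.59 [0.493 0.196 0.03 ]
scene side_cutters 0.55 [ 0.532 -0.068  0.008]
scene side_cutters 0.32 [0.487 0.128 0.102]
scene screwdriver_0 0.61 [0.635 0.157 0.019]
top vial_0 0.47 [0.545 0.179 0.046]
top vial_0 0.43 [0.5   0.187 0.045]
top screwdriver_0 0.58 [0.643 0.122 0.017]
37.92 [0.51  0.024 0.236] F [ 0.195 -0.135  0.099] M [0.021 0.023 0.001] Mz [-0.032  0.033] w 0.064 j1,6 [-0.079  0.587] eff6 [-0. -0.]
```

View pics/scene9.png

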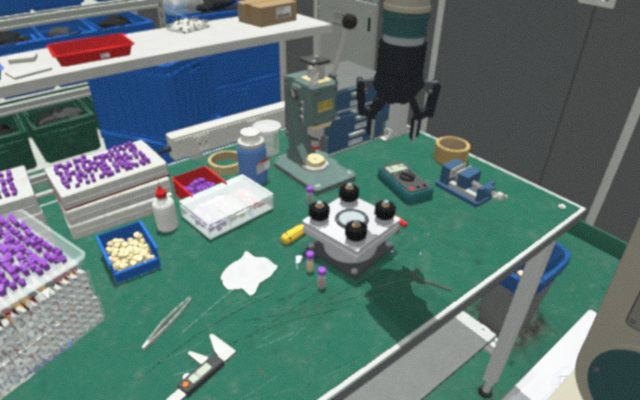

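The picture shows the cover and four knobs at about (350, 215) px. The vials at (310, 262) and (322, 278) px are where they were, and the arm is clear.

```bash
python3 -c "
from rig import hand_in; print(hand_in())"
```

```text
the job is handed in; nothing more can be done
None
```

I tightened all four knobs crosswise and handed the job in at about 38 s; no verdict came back. My estimate is 0.41–0.44 N m on each knob, about 40–44 N on the cover.

- **First pass (0, 2, 1, 3):** each knob was nipped to about 0.15–0.17 N m. I over-nipped knob 0 at first, to about 0.27–0.30 N m. Readings taken after a pause understated the moment because the wrist had overshot. I backed it off to about 0.155 N m before starting the second pass.
- **Second pass (2, 0, 1, 3):** the last moments felt during slow turning were about 0.44 (knob 2, re-checked at the end), 0.41 (knob 0), 0.42 (knob 1) and 0.41 N m (knob 3).
- **Bystanders:** both vials and the screwdriver read within about 4 mm of the first pictures from both cameras. The scene camera also put the side cutters within 4 mm. The top camera did not report them at the end, since the arm stood in its view.
- **Robot:** it was clear of everything, with no force on the wrist.

**Not settled:**
- The moments are estimates. The wrist readings were noisy by about ±0.04 N m, so I took them from joint 6's effort with a calibrated offset.
- The statement said the moment can still be felt when turning pauses. Here it fell to near zero after each pause.
- I did not measure the cover's tilt.
- I did not re-measure knobs 1 and 3 while all four knobs were at the nipped level.

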